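Kit the screen-clamp tray

ROBOT

A 7-joint arm with a two-finger parallel gripper is mounted at the origin on a cart in front of the work surface, level with it; the furniture and walls round the work are solid. World frame = base frame: x ahead of the robot, y to its left, z up, the work surface at z = 0. Lengths are in m, angles in rad, forces in N, time in s.
With the tool pointing down it reaches from about 0.425 to 0.95 m from the base axis. Payload 16.7 kg.
Tool frame: the origin (TCP) lies at the very end of the fingers, on their centre line; the grasp point (between the pads) lies 19 mm behind it; z points along the fingers, y is the direction in which the jaws open and shut (so a half turn about z gives the same grasp; the last joint's range is limited). The gripper opens to 94 mm and grips with 3 to 60 N. Pads are 16 mm wide; open, the fingers measure 119 mm over their backs; the gripper's body (75 mm by 177 mm) begins 78 mm behind the grasp point.
Start: joints at [1.187, 0.426, 0.074, 1.606, -0.034, 1.111, -0.067], TCP at [0.157, -0.656, 0.205] pointing down, gripper open.
Joint ranges: [-2.85, 2.85], [-0.5, 2.14], [-1.23, 1.37], [0.21, 2.46], [-1.02, 4.16], [0.16, 2.05], [-2.73, 2.73]. Speed limits (rad/s): [1.89, 1.89, 2.39, 2.39, 3.01, 3.01, 3.01].

INTERFACE

Orientations are given as a unit quaternion [x, y, z, w].
In Python, from plant import readout, viewer, manip gives the robot as it stands.
- The arm moves only by the tool apply_moves, never from a script. Its argument "targets" is a list of rows, each an object of numbers: "claw": the finger opening in mm, from 0 to 94; "dx", "dy", "dz": the shift along the world's x, y, z in mm; "ax", "ay", "az": the turn, a rotation vector about the world's x, y, z in degrees. A call has exactly 5 rows; each row shifts and turns the pose as measured when the row begins; what a row does not reach is not made up. A row lasts 1/12 s, in which the tool goes at most 41.7 mm and 7.16 degrees, less where a joint would pass 70% of its speed; a pose out of reach is approached as far as the arm can. A call with a gripper value outside its range is refused whole. The fingers move at their own pace and stop on an object; "newtons" is the grip in N (left out, the last holds). Time passes only in rows, so rows that do not move let the fingers close, or fill a call up. It gives the time, the measured TCP pose, the force and the opening at its end, in the units of the state.
- readout.read_state(): the state, without advancing time (a new reading comes with each control period).
- viewer.camera(name): name is "side" or "top" or "wrist"; returns the picture (384x512x3 uint8, blue, green, red); there is no depth.
- viewer.get_calibration(name): a dict with "camera_matrix" (3x3 intrinsics, pixels), "world_to_cam" (4x4, takes a point from world to camera coordinates). Camera axes: x right, y up, looking along -z (the intrinsics and any distortion apply to the point x, -y, -z); pixel columns grow to the right and rows downward; lengths in m; the calibration is good to about 2 mm. A picture is of the moment at which its call begins: read the wrist's pose just before it. get_calibration takes no time and is no camera call; for the wrist camera it gives the pose at the moment of the call.
- manip.finish_job(): hands the job in, once; it reports no verdict.
Trained networks look in the newest picture that a camera, given by its name, has taken for a name from the list of things; names that differ only in an ending like _2 or _b are one class to them, and where a whole thing is asked for, a point or a joint stands for the part that bears it (a point fixed in the world has none). Each returns a list of dicts, best first, with "p" (0 to 1); they miss things now and then, are a little off and sometimes report something else, mostly with a low value. They report only what shows in the picture. A call takes as long as a camera call. They do not tell look-alikes from the thing itself.
- viewer.regions_of(camera, target): "mask" (384x512 bool, what is visible of it) and "box" ([left, top, right, bottom] in pixels, round what is visible of it).
The state is a dict: "time": time; "joints": joint angles; "qd": joint speeds; "effort": joint torques, N m; "position": TCP position; "eef_rot": TCP orientation; "ft_force": force on the tool from outside, world axes, zero at the start; "wrist_torque": the same for the moment, N m; "width": finger opening in m.
Only numpy, scipy, OpenCV 4.12 (cv2) and the standard library are available. Lean on these libraries where they do the work, as an engineer would, in place of code of your own. Each camera call takes 0.05 s, during which the arm holds its last target. There are 200 camera calls.

TASK

Make up the grey kit tray with one screen clamp set. A full sample tin has been left in the tray: lift it out, keeping it upright, and stand it on the desk clear of the tray. Lay the blue plate flat in the blue nest and the green plate flat in the green nest, and over them the aluminium bridge, centred on the tray with one foot down in the channel between the ribs of each plate; leave the other things on the desk where they are.

Things in the scene. Friction and masses are not known exactly. Their poses are not given: they have to be found in the camera images.
- kit_tray: grey plastic kit tray that stands fast on the desk, 170 mm along its x, 240 mm along its y; rim 16 mm high and 5 mm thick, floor top 6 mm above the desk. Origin: centre of its underside, on the desk top; z up. Its x and y follow the tray; it is turned up to 0.3 rad from the desk. All stops of the nests stand 8 mm above the floor
- nest_long (a point): centre of the blue nest, on the tray floor (60 mm to tray +y), axes as the tray's: a flat place for the 130 x 48 mm blue plate, long side along tray x, 135 x 53 mm between low black stops at its ends and corners; a blue pad marks it; the middle 86 mm of each long side is open for fingers
- nest_short (a point): centre of the green nest, on the tray floor (60 mm to tray -y), axes as the tray's: the same for the 100 x 48 mm green plate, 105 x 53 mm between the stops; a green pad marks it; the middle 69 mm of each long side is open
- bridge_seat (a point): where the centre of the bridge's underside lies when it is seated on both plates: over the tray's centre, 18 mm above the desk, which is the height of the plates' tops in the tray; axes as the tray's; the bridge's y lies along tray y
- plate_long: blue steel plate 130 mm (its x) x 48 mm (its y) x 12 mm, 0.3 kg; two ribs 6 mm high across it (along its y) with inner faces at x = +-20 mm make a 40 mm channel across its middle. Origin: centre of its underside, z up; the same turned half round. Grip across the 48 mm at the middle
- plate_short: green steel plate 100 mm (its x) x 48 mm (its y) x 12 mm, 0.25 kg, with the same ribs and channel. Origin: centre of its underside, z up; the same turned half round
- bridge: aluminium bridge clamp 160 mm long (its y), 30 mm wide (its x), 40 mm high, with dark bolt heads that reach 45 mm; two feet 40 mm long centred at y = +-60 mm, the 18 mm thick beam between them runs 22 to 40 mm above the feet's underside. Origin: centre between the feet at underside height, z up; the same turned half round. Grip across the 30 mm of the beam
- tin: grey lidded round sample tin, 62 mm across, 54 mm high, lid fixed, standing on the tray floor somewhere along the tray's long middle line. Origin: centre of its underside, z up
- cup_g: bystander: green cup, 71 mm across, 42 mm high; origin under its centre
- stamp: bystander: wooden hand stamp, 25 x 48 mm foot, 73 mm high; origin under its centre
- nailbrush: bystander: turquoise nail brush, 30 mm (x) x 85 mm (y) x 55 mm high; origin under its centre
- marker: bystander: blue and white marker pen lying down, 135 mm long (y), 17 mm thick; origin under its centre
- tape_m: bystander: roll of masking tape lying flat, 92 mm across, 25 mm high; origin under its centre
- cup_s: bystander: small steel cup, 65 mm across, 48 mm high; origin under its centre
- samplebox: fixed: dark wooden box 148 mm (x) x 194 mm (y) x 78 mm high at the left of the desk; origin under its centre
Mind the look-alikes: they are no part of the job. What is shaped like the tin but orange or yellow is not meant.

How it is judged:
At the end, for the whole second after the job is handed in: Each plate flat in its own nest (within 7 mm each way, 3.5 mm in height, 0.14 rad); the bridge level on both plates, feet in the channels (3.5 mm in height, 12 mm across, 14 mm along, 0.16 rad); the tin upright on the desk outside the tray; all at rest (x of plate_long in the frame of nest_long between -0.007 and 0.007 m and y of plate_long in the frame of nest_long between -0.007 and 0.007 m and z of plate_long in the frame of nest_long between -0.0035 and 0.0035 m and angle between the x axis of each of plate_long, plate_short and the x axis of kit_tray, either way round below 0.14 rad and angle between each of plate_long, plate_short's own z axis and vertical below 0.06 rad and x of plate_short in the frame of nest_short between -0.007 and 0.007 m and y of plate_short in the frame of nest_short between -0.007 and 0.007 m and z of plate_short in the frame of nest_short between -0.0035 and 0.0035 m and x of bridge in the frame of bridge_seat between -0.012 and 0.012 m and y of bridge in the frame of bridge_seat between -0.014 and 0.014 m and z of bridge in the frame of bridge_seat between -0.0035 and 0.0035 m and angle between the y axis of bridge and the y axis of kit_tray, either way round below 0.16 rad and angle between each of bridge, tin's own z axis and vertical below 0.05 rad and (x of tin in the frame of kit_tray above 0.115 m or x of tin in the frame of kit_tray below -0.115 m or y of tin in the frame of kit_tray above 0.15 m or y of tin in the frame of kit_tray below -0.15 m) and height (world z) of tin between -0.004 and 0.004 m and linear speed of each of plate_long, plate_short, bridge, tin below 0.02 m/s); the robot touches nothing.
It fails at once if one of the other things on the desk shoved more than 3 cm (distance of any of cup_g, stamp, nailbrush, marker, tape_m, cup_s from where it was at the start of the episode above 0.03 m).
It fails at once if one of the standing things knocked over (angle between any of cup_g, stamp, nailbrush, tape_m, cup_s's own z axis and vertical above 0.5 rad).
It fails at once if the full tin tipped (angle between tin's own z axis and vertical above 0.5 rad).
It also fails if it takes over 72 s, if anything falls off the work surface, if the arm or the gripper's body presses on something with over 40 N, if the wrist force passes 120 N, or if a joint passes its speed limit or range.

## Working session

There is one attempt and no reset: what is moved stays moved. The work goes in short steps, Python scripts to look and compute and a tool call to move; the robot and the scene stay as the last step left them, time stands still between calls to the robot, and variables do not carry over. Pictures are saved under pics/ and viewed, about 8 in all and at most 12, crops included, and the job is handed in when it is done.

Besides the shell and the picture viewer there is one more tool, called as name(argument=value, ...), one argument or row to a line, values as JSON. apply_moves: Moves the arm, as the interface text tells. Its arguments: {"type":"object","properties":{"targets":{"type":"array","items":{"type":"object","properties":{"claw":{"type":"number"},"dx":{"type":"number"},"dy":{"type":"number"},"dz":{"type":"number"},"ax":{"type":"number"},"ay":{"type":"number"},"az":{"type":"number"}}}},"newtons":{"type":"number"}},"required":["targets"]}

```bash
mkdir -p pics; ls
python3 - <<'E'
from plant import readout, viewer, manip
import cv2, numpy as np
s=readout.read_state(); print({k:np.round(v,3).tolist() for k,v in s.items()})
for n in ("top","side"):
    cv2.imwrite(f"pics/{n}0.png",viewer.camera(n)); c=viewer.get_calibration(n); print(n,np.round(c["camera_matrix"],1).tolist(),np.round(c["world_to_cam"],3).tolist(),[k for k in c])
    for t in ["kit_tray","plate_long","plate_short","bridge","tin","nest_long","nest_short","cup_g","stamp","nailbrush","marker","tape_m","cup_s","samplebox"]:
        print(t,[(round(float(r["p"]),2),[int(v) for v in r["box"]]) for r in viewer.regions_of(n,t)][:4])
print(readout.read_state()["time"])
E
```

```text
pics
{'time': 0.0, 'joints': [1.186, 0.427, 0.074, 1.607, -0.034, 1.111, -0.067], 'qd': [-0.0, 0.002, -0.0, -0.0, -0.0, -0.0, -0.001], 'effort': [-0.001, -93.583, 3.666, -45.42, -0.049, 0.021, 0.0], 'position': [0.157, -0.656, 0.205], 'eef_rot': [0.993, 0.117, -0.0, -0.001], 'ft_force': [0.343, -0.182, -0.431], 'wrist_torque': [-0.048, 0.025, -0.02], 'width': 0.094}
top [[366.6, 0.0, 256.7], [0.0, 366.6, 190.7], [0.0, 0.0, 1.0]] [[0.02, -1.0, 0.005, -0.019], [0.996, 0.02, 0.092, -0.588], [-0.092, 0.003, 0.996, -1.265], [0.0, 0.0, 0.0, 1.0]] ['camera_matrix', 'world_to_cam']
kit_tray [(0.92, [224, 169, 297, 233])]
plate_long [(0.91, [334, 167, 350, 204])]
plate_short [(0.94, [157, 204, 172, 233]), (0.24, [296, 140, 310, 158])]
bridge [(0.87, [319, 226, 366, 235])]
tin [(0.81, [248, 192, 265, 210]), (0.79, [274, 242, 288, 265]), (0.78, [182, 201, 201, 219])]
nest_long [(0.69, [219, 168, 297, 233])]
nest_short [(0.8, [217, 167, 297, 233])]
cup_g [(0.67, [175, 162, 195, 179]), (0.63, [223, 171, 298, 234]), (0.52, [96, 227, 118, 247])]
stamp [(0.54, [246, 139, 261, 150])]
nailbrush [(0.51
[... 633 characters left out ...]
ort [(0.55, [184, 140, 206, 157])]
bridge [(0.68, [253, 266, 288, 319]), (0.49, [225, 173, 286, 240])]
tin [(0.68, [242, 184, 262, 207]), (0.61, [202, 231, 224, 252]), (0.54, [205, 148, 222, 168])]
nest_long [(0.67, [220, 175, 285, 242])]
nest_short [(0.77, [221, 172, 287, 240]), (0.5, [154, 112, 173, 127])]
cup_g [(0.71, [155, 112, 171, 126]), (0.54, [237, 132, 254, 150])]
stamp [(0.67, [291, 164, 301, 181]), (0.29, [224, 173, 287, 237])]
nailbrush [(0.61, [313, 209, 337, 219])]
marker [(0.5, [257, 126, 279, 150])]
tape_m [(0.83, [323, 323, 352, 356])]
cup_s [(0.71, [155, 112, 171, 126]), (0.54, [237, 132, 254, 150])]
samplebox [(0.68, [176, 75, 228, 122]), (0.22, [321, 324, 353, 360])]
1.5
```

Run:
```python
import cv2
a=cv2.imread("pics/top0.png")[130:280,70:430]
cv2.imwrite("pics/t1.png",cv2.resize(a,None,fx=2.2,fy=2.2,interpolation=cv2.INTER_CUBIC))
b=cv2.imread("pics/side0.png")[70:370,140:400]
cv2.imwrite("pics/s1.png",cv2.resize(b,None,fx=2,fy=2,interpolation=cv2.INTER_CUBIC))
```

```text
(no output)
```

View pics/t1.png

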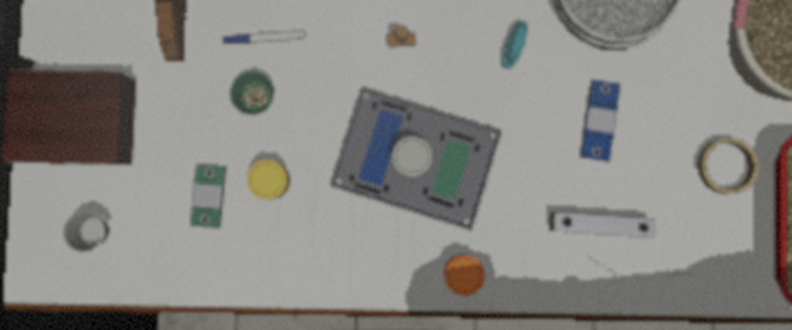

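View pics/s1.png

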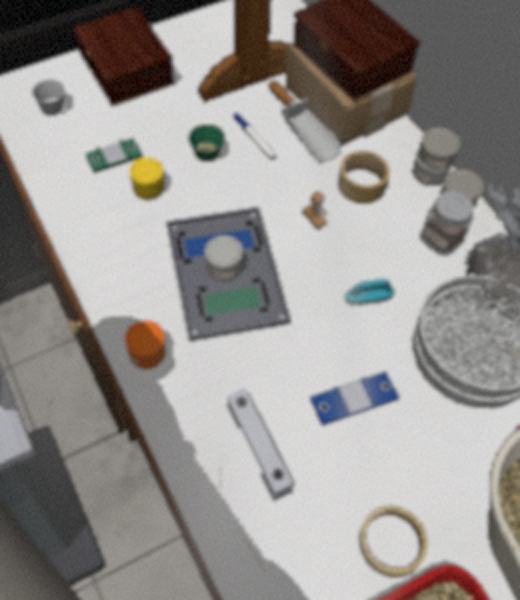

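Top view: the grey tin stands in the tray at about (257,201). The yellow one at (192,211) and the orange one at (281,254) are look-alikes, so only the grey one in the tray fits. The blue plate is at (343,185), the green plate at (165,218), the bridge at (343,231) and the tray at (259,201).

```bash
cat > h.py <<'E'
from plant import readout, viewer, manip
import cv2, numpy as np
def ray(c,uv):
    K=np.array(c["camera_matrix"]);T=np.array(c["world_to_cam"]);R=T[:3,:3]
    uv=np.atleast_2d(uv); d=np.c_[(uv[:,0]-K[0,2])/K[0,0],-(uv[:,1]-K[1,2])/K[1,1],-np.ones(len(uv))]
    return -R.T@T[:3,3], d@R
def at_z(c,uv,z):
    o,d=ray(c,uv); return (o+d*((z-o[2])/d[:,2])[:,None])[:,:2]
def tri(c1,u1,c2,u2):
    A=[];b=[]
    for c,u in ((c1,u1),(c2,u2)):
        o,d=ray(c,u); d=d[0]/np.linalg.norm(d[0]); P=np.eye(3)-np.outer(d,d); A.append(P); b.append(P@o)
    return np.linalg.lstsq(np.vstack(A),np.hstack(b),rcond=None)[0]
def rect(mask,c,z):
    "centre, sides and long-axis angle of a mask flattened to height z"
    m=max(cv2.findContours(mask.astype(np.uint8),cv2.RETR_EXTERNAL,cv2.CHAIN_APPROX_NONE)[0],key=cv2.contourArea)[:,0]
    w=at_z(c,m.astype(float),z); (cx,cy),(a,b),t=cv2.minAreaRect((w*1000).astype(np.float32))
    if a<b: a,b,t=b,a,t+90
    return round(cx,1),round(cy,1),round(a,1),round(b,1),round((t+90)%180-90,1)
def pose():
    s=readout.read_state(); from scipy.spatial.transform import Rotation as R
    m=R.from_quat(s["eef_rot"]).as_matrix()
    return np.round(np.array(s["position"])*1000,1), "jaw deg",round(np.degrees(np.arctan2(m[1,1],m[0,1])),1),"tilt",np.round(m[:,2],3)
E
python3 - <<'E'
from h import *
ct,cs=viewer.get_calibration("top"),viewer.get_calibration("side")
viewer.camera("top");viewer.camera("side")
for t,z in [("kit_tray",.016),("plate_long",.012),("plate_short",.012),("bridge",.04),("tin",.06),("cup_g",.04),("tape_m",.025)]:
    a=viewer.regions_of("top",t)[0]; b=viewer.regions_of("side",t)
    cen=lambda r:np.array(cv2.minEnclosingCircle(np.argwhere(r["mask"])[:,::-1].astype(np.float32))[0])
    print(t,"rect",rect(a["mask"],ct,z),[np.round(tri(ct,cen(a),cs,cen(x))*1000).tolist() for x in b[:2]])
print(pose())
c=viewer.get_calibration("wrist");T=np.linalg.inv(c["world_to_cam"]);print(np.round(T,3),np.round(c["camera_matrix"],0).tolist())
E
```

```text
kit_tray rect (551.2, -15.9, 239.6, 170.9, 73.8) [[555.0, -18.0, -2.0]]
plate_long rect (550.5, -13.9, 240.9, 172.8, 73.6) [[667.0, -105.0, -386.0]]
plate_short rect (485.0, 318.1, 96.0, 49.8, -2.7) []
bridge rect (452.4, -310.2, 163.3, 34.4, 88.3) [[451.0, -316.0, 15.0]]
tin rect (512.5, 215.5, 61.4, 58.2, -88.1) [[588.0, 233.0, -294.0], [522.0, 391.0, -910.0]]
cup_g rect (649.1, 250.2, 67.4, 66.5, 2.0) [[651.0, 253.0, 20.0], [488.0, 197.0, 323.0]]
tape_m rect (547.8, -515.1, 96.1, 84.6, -88.9) [[550.0, -523.0, 3.0]]
(array([ 157. , -656.4,  205.4]), 'jaw deg', np.float64(-76.6), 'tilt', array([ 0.,  0., -1.]))
[[ 0.233  0.94   0.251  0.229]
 [-0.972  0.225  0.06  -0.638]
 [ 0.    -0.258  0.966  0.385]
 [ 0.     0.     0.     1.   ]] [[267.0, 0.0, 253.0], [0.0, 267.0, 190.0], [0.0, 0.0, 1.0]]
```

apply_moves(
  targets=[
    {"dx": 18, "dy": 32, "dz": 5, "az": -3},
    {"dx": 18, "dy": 32, "dz": 5, "az": -3},
    {"dx": 18, "dy": 32, "dz": 5, "az": -3},
    {"dx": 18, "dy": 32, "dz": 5, "az": -3},
    {"dx": 18, "dy": 32, "dz": 5, "az": -3},
  ],
)

```text
schema error: expected keys claw, dx, dy, dz, ax, ay, az
```

apply_moves(
  targets=[
    {"dx": 18, "dy": 32, "az": -3},
    {"dx": 18, "dy": 32, "az": -3},
    {"dx": 18, "dy": 32, "az": -3},
    {"dx": 18, "dy": 32, "az": -3},
    {"dx": 18, "dy": 32, "az": -3},
  ],
)

```text
schema error: expected keys claw, dx, dy, dz, ax, ay, az
```

apply_moves(
  targets=[
    {"claw": 94, "dx": 18, "dy": 32, "dz": 5, "ax": 0, "ay": 0, "az": -3},
    {"claw": 94, "dx": 18, "dy": 32, "dz": 5, "ax": 0, "ay": 0, "az": -3},
    {"claw": 94, "dx": 18, "dy": 32, "dz": 5, "ax": 0, "ay": 0, "az": -3},
    {"claw": 94, "dx": 18, "dy": 32, "dz": 5, "ax": 0, "ay": 0, "az": -3},
    {"claw": 94, "dx": 18, "dy": 32, "dz": 5, "ax": 0, "ay": 0, "az": -3},
  ],
  newtons=25,
)

```text
time: 2.72
position: [0.2427, -0.4954, 0.2283]
eef_rot: [1.0, -0.023, -0.002, -0.001]
ft_force: [0.8, -0.7, 1.1]
width: 0.0941
```

apply_moves(
  targets=[
    {"claw": 94, "dx": 18, "dy": 32, "dz": 0, "ax": 0, "ay": 0, "az": -3},
    {"claw": 94, "dx": 18, "dy": 32, "dz": 0, "ax": 0, "ay": 0, "az": -3},
    {"claw": 94, "dx": 18, "dy": 32, "dz": 0, "ax": 0, "ay": 0, "az": -3},
    {"claw": 94, "dx": 18, "dy": 32, "dz": 0, "ax": 0, "ay": 0, "az": -3},
    {"claw": 94, "dx": 18, "dy": 32, "dz": 0, "ax": 0, "ay": 0, "az": -3},
  ],
)

```text
time: 3.13
position: [0.3355, -0.3277, 0.2306]
eef_rot: [0.987, -0.161, -0.0, 0.001]
ft_force: [1.9, 0.5, 0.2]
width: 0.094
```

apply_moves(
  targets=[
    {"claw": 94, "dx": 18, "dy": 32, "dz": 0, "ax": 0, "ay": 0, "az": 0},
    {"claw": 94, "dx": 18, "dy": 32, "dz": 0, "ax": 0, "ay": 0, "az": 1},
    {"claw": 94, "dx": 18, "dy": 32, "dz": 0, "ax": 0, "ay": 0, "az": 1},
    {"claw": 94, "dx": 18, "dy": 32, "dz": 0, "ax": 0, "ay": 0, "az": 0},
    {"claw": 94, "dx": 18, "dy": 32, "dz": 0, "ax": 0, "ay": 0, "az": 0},
  ],
)

```text
time: 3.55
position: [0.4282, -0.1591, 0.2325]
eef_rot: [0.989, -0.145, 0.002, 0.002]
ft_force: [0.2, -0.7, -0.2]
width: 0.094
```

apply_moves(
  targets=[
    {"claw": 94, "dx": 18, "dy": 32, "dz": 0, "ax": 0, "ay": 0, "az": 0},
    {"claw": 94, "dx": 18, "dy": 32, "dz": 0, "ax": 0, "ay": 0, "az": 0},
    {"claw": 94, "dx": 18, "dy": 32, "dz": 0, "ax": 0, "ay": 0, "az": 0},
    {"claw": 94, "dx": 20, "dy": 32, "dz": 0, "ax": 0, "ay": 0, "az": 0},
    {"claw": 94, "dx": 10, "dy": 16, "dz": 0, "ax": 0, "ay": 0, "az": 0},
  ],
)

```text
time: 3.97
position: [0.5161, -0.0036, 0.2344]
eef_rot: [0.99, -0.144, 0.004, 0.002]
ft_force: [-0.9, -0.1, -0.7]
width: 0.0942
```

Run:
```python
from h import *
print(pose()); im=viewer.camera("wrist"); c=viewer.get_calibration("wrist"); cv2.imwrite("pics/w1.png",im)
import pickle; pickle.dump(c,open("pics/w1.pkl","wb"))
for t,z in [("kit_tray",.016),("tin",.06)]:
    for r in viewer.regions_of("wrist",t)[:2]: print(t,round(float(r["p"]),2),[int(v) for v in r["box"]],rect(r["mask"],c,z))
```

```text
(array([516.1,  -3.6, 234.4]), 'jaw deg', np.float64(-106.6), 'tilt', array([ 0.007, -0.005, -1.   ]))
kit_tray 0.85 [169, 87, 337, 203] (549.8, -12.4, 241.8, 171.2, 73.6)
kit_tray 0.23 [405, 130, 512, 179] (448.4, -301.6, 153.6, 42.6, 87.6)
tin 0.76 [84, 194, 143, 245] (511.9, 203.7, 85.9, 59.2, -80.5)
tin 0.59 [225, 129, 274, 176] (550.2, -5.8, 60.6, 58.9, 27.8)
```

View pics/w1.png

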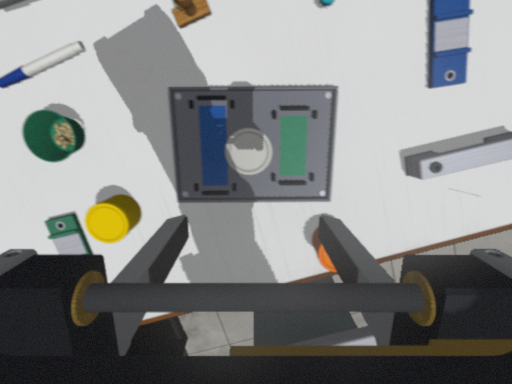

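apply_moves(
  targets=[
    {"claw": 94, "dx": 12, "dy": -2, "dz": -25, "ax": 0.3, "ay": 0.4, "az": 0},
    {"claw": 94, "dx": 12, "dy": -2, "dz": -30, "ax": 0, "ay": 0, "az": 0},
    {"claw": 94, "dx": 8, "dy": 0, "dz": -30, "ax": 0, "ay": 0, "az": 0},
    {"claw": 94, "dx": 2, "dy": 0, "dz": -20, "ax": 0, "ay": 0, "az": 0},
    {"claw": 94, "dx": 0, "dy": 0, "dz": 0, "ax": 0, "ay": 0, "az": 0},
  ],
)

```text
time: 4.53
position: [0.5497, -0.0161, 0.1275]
eef_rot: [0.989, -0.147, 0.002, 0.001]
ft_force: [-1.6, -0.8, -0.5]
width: 0.094
```

Run:
```python
from h import *
import pickle
print(pose()); im=viewer.camera("wrist"); c=viewer.get_calibration("wrist"); cv2.imwrite("pics/w2.png",im)
c1=pickle.load(open("pics/w1.pkl","rb"))
for t,z in [("kit_tray",.016),("tin",.06)]:
    for r in viewer.regions_of("wrist",t)[:2]: print(t,round(float(r["p"]),2),[int(v) for v in r["box"]],rect(r["mask"],c,z))
```

```text
(array([549.7, -16.1, 127.5]), 'jaw deg', np.float64(-106.9), 'tilt', array([ 0.004, -0.003, -1.   ]))
kit_tray 0.79 [138, 109, 363, 257] (549.8, -15.0, 240.5, 170.7, 73.5)
tin 0.67 [331, 309, 373, 345] (372.7, -77.8, 60.4, 31.8, 10.9)
tin 0.66 [212, 163, 282, 231] (551.8, -8.3, 66.1, 62.4, 6.8)
```

View pics/w2.png

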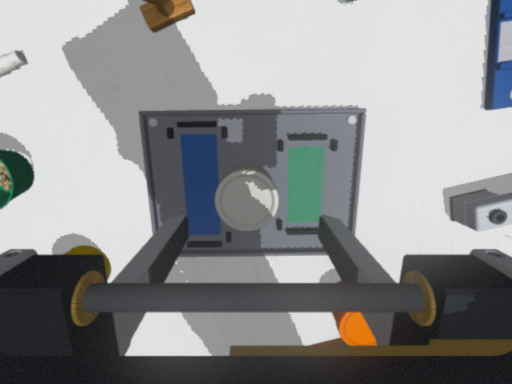

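Both wrist views put the grey tin near (551,-8) mm and the tray centre at (550,-15), with tray yaw about -16.4°. The two look-alikes are off to the sides. I'll grasp the grey tin.

apply_moves(
  targets=[
    {"claw": 94, "dx": 1, "dy": 4, "dz": -25, "ax": 0, "ay": 0, "az": 0},
    {"claw": 94, "dx": 1, "dy": 4, "dz": -30, "ax": 0, "ay": 0, "az": 0},
    {"claw": 94, "dx": 0, "dy": 0, "dz": -30, "ax": 0, "ay": 0, "az": 0},
    {"claw": 94, "dx": 0, "dy": 0, "dz": -13, "ax": 0, "ay": 0, "az": 0},
    {"claw": 94, "dx": 0, "dy": 0, "dz": 0, "ax": 0, "ay": 0, "az": 0},
  ],
  newtons=30,
)

```text
time: 5.1
position: [0.5596, -0.0091, 0.0423]
eef_rot: [0.989, -0.148, 0.014, 0.0]
ft_force: [-0.2, 0.2, 0.4]
width: 0.094
```

apply_moves(
  targets=[
    {"claw": 50, "dx": 0, "dy": 0, "dz": 0, "ax": 0, "ay": 0, "az": 0},
    {"claw": 50, "dx": 0, "dy": 0, "dz": 0, "ax": 0, "ay": 0, "az": 0},
    {"claw": 50, "dx": 0, "dy": 0, "dz": 0, "ax": 0, "ay": 0, "az": 0},
    {"claw": 50, "dx": 0, "dy": 0, "dz": 0, "ax": 0, "ay": 0, "az": 0},
    {"claw": 50, "dx": 0, "dy": 0, "dz": 0, "ax": 0, "ay": 0, "az": 0},
  ],
)

```text
time: 5.52
position: [0.5633, -0.01, 0.0499]
eef_rot: [0.989, -0.149, 0.018, 0.0]
ft_force: [-0.7, -0.8, 0.4]
width: 0.0639
```

Run:
```python
from h import *
s=readout.read_state(); print(pose(),np.round(s["joints"],3),np.round(s["qd"],3),s["width"],np.round(s["ft_force"],1))
```

```text
(array([563.3, -10. ,  49.9]), 'jaw deg', np.float64(-107.1), 'tilt', array([ 0.036, -0.006, -0.999])) [ 0.184  0.442 -0.353  1.997  0.246  0.706 -2.191] [ 0.004 -0.021 -0.002 -0.007 -0.003  0.008  0.005] 0.06386236481267402 [-0.7 -0.8  0.4]
```

apply_moves(
  targets=[
    {"claw": 94, "dx": 0, "dy": 0, "dz": 0, "ax": 0, "ay": 0, "az": 0},
    {"claw": 94, "dx": 0, "dy": 0, "dz": 0, "ax": 0, "ay": 0, "az": 0},
    {"claw": 94, "dx": 0, "dy": 0, "dz": 0, "ax": 0, "ay": 0, "az": 0},
    {"claw": 94, "dx": 0, "dy": 0, "dz": 0, "ax": 0, "ay": 0, "az": 0},
    {"claw": 94, "dx": 0, "dy": 0, "dz": 0, "ax": 0, "ay": 0, "az": 0},
  ],
)

```text
time: 5.93
position: [0.5643, -0.0102, 0.0517]
eef_rot: [0.989, -0.149, 0.02, 0.0]
ft_force: [0.3, 0.2, 0.2]
width: 0.0927
```

apply_moves(
  targets=[
    {"claw": 94, "dx": -4, "dy": 1, "dz": 0, "ax": 0.3, "ay": 1.2, "az": 0.2},
    {"claw": 94, "dx": -4, "dy": 1, "dz": 0, "ax": 0, "ay": 1.2, "az": 0.2},
    {"claw": 94, "dx": -4, "dy": 0, "dz": -5, "ax": 0, "ay": 0.3, "az": 0},
    {"claw": 94, "dx": -4, "dy": 0, "dz": -5, "ax": 0, "ay": 0.2, "az": 0},
    {"claw": 94, "dx": 0, "dy": 0, "dz": -5, "ax": 0, "ay": 0.1, "az": 0},
  ],
)

```text
time: 6.35
position: [0.5469, -0.0078, 0.036]
eef_rot: [0.989, -0.145, -0.009, 0.001]
ft_force: [0.4, 0.1, -0.9]
width: 0.0942
```

Run:
```python
from h import *
s=readout.read_state(); print(pose(),s["width"])
im=viewer.camera("wrist"); c=viewer.get_calibration("wrist"); cv2.imwrite("pics/w3.png",im)
for r in viewer.regions_of("wrist","tin")[:3]: print(round(float(r["p"]),2),[int(v) for v in r["box"]],rect(r["mask"],c,.06))
print(pose())
```

```text
(array([546.9,  -7.8,  36. ]), 'jaw deg', np.float64(-106.7), 'tilt', array([-0.019, -0.   , -1.   ])) 0.09419471533918422
0.89 [201, 173, 302, 277] (553.0, -10.6, 69.7, 61.8, -43.9)
0.43 [359, 326, 375, 345] (450.3, -63.7, 12.3, 11.5, -17.0)
(array([546.9,  -7.8,  35.5]), 'jaw deg', np.float64(-106.7), 'tilt', array([-0.02,  0.  , -1.  ]))
```

apply_moves(
  targets=[
    {"claw": 94, "dx": 2, "dy": 0, "dz": -4, "ax": 0, "ay": -0.8, "az": 0},
    {"claw": 94, "dx": 2, "dy": -1, "dz": -3, "ax": 0, "ay": -0.3, "az": 0},
    {"claw": 94, "dx": 0, "dy": 0, "dz": -2, "ax": 0, "ay": 0, "az": 0},
    {"claw": 94, "dx": 0, "dy": 0, "dz": 0, "ax": 0, "ay": 0, "az": 0},
    {"claw": 94, "dx": 0, "dy": 0, "dz": 0, "ax": 0, "ay": 0, "az": 0},
  ],
)

```text
time: 6.87
position: [0.5512, -0.0088, 0.0251]
eef_rot: [0.989, -0.145, 0.001, -0.0]
ft_force: [0.0, 0.4, -0.3]
width: 0.0938
```

apply_moves(
  targets=[
    {"claw": 45, "dx": 0, "dy": 0, "dz": 0, "ax": 0, "ay": 0, "az": 0},
    {"claw": 45, "dx": 0, "dy": 0, "dz": 0, "ax": 0, "ay": 0, "az": 0},
    {"claw": 45, "dx": 0, "dy": 0, "dz": 0, "ax": 0, "ay": 0, "az": 0},
    {"claw": 45, "dx": 0, "dy": 0, "dz": 0, "ax": 0, "ay": 0, "az": 0},
    {"claw": 45, "dx": 0, "dy": 0, "dz": 0, "ax": 0, "ay": 0, "az": 0},
  ],
)

```text
time: 7.28
position: [0.5516, -0.0088, 0.0256]
eef_rot: [0.989, -0.145, 0.001, -0.0]
ft_force: [0.3, 0.5, 1.1]
width: 0.0641
```

apply_moves(
  targets=[
    {"claw": 45, "dx": 0, "dy": 0, "dz": 0, "ax": 0, "ay": 0, "az": 0},
    {"claw": 45, "dx": 0, "dy": 0, "dz": 0, "ax": 0, "ay": 0, "az": 0},
    {"claw": 45, "dx": 0, "dy": 0, "dz": 5, "ax": 0, "ay": 0, "az": 0},
    {"claw": 45, "dx": 0, "dy": 0, "dz": 8, "ax": 0, "ay": 0, "az": 0},
    {"claw": 45, "dx": 0, "dy": 0, "dz": 8, "ax": 0, "ay": 0, "az": 0},
  ],
)

```text
time: 7.7
position: [0.5505, -0.0087, 0.0467]
eef_rot: [0.989, -0.145, -0.0, -0.0]
ft_force: [-0.6, -0.7, -0.5]
width: 0.0614
```

apply_moves(
  targets=[
    {"claw": 45, "dx": 0, "dy": 0, "dz": 12, "ax": 0, "ay": 0, "az": 0},
    {"claw": 45, "dx": -8, "dy": 10, "dz": 6, "ax": 0, "ay": 0, "az": 0},
    {"claw": 45, "dx": -15, "dy": 18, "dz": 0, "ax": 0, "ay": 0, "az": 0},
    {"claw": 45, "dx": -18, "dy": 22, "dz": 0, "ax": 0, "ay": 0, "az": 0},
    {"claw": 45, "dx": -18, "dy": 22, "dz": 0, "ax": 0, "ay": 0, "az": 0},
  ],
)

```text
time: 8.12
position: [0.4933, 0.062, 0.0717]
eef_rot: [0.989, -0.149, 0.003, -0.0]
ft_force: [0.4, 0.0, -0.2]
width: 0.0612
```

apply_moves(
  targets=[
    {"claw": 45, "dx": -18, "dy": 22, "dz": 0, "ax": 0, "ay": 0, "az": 0},
    {"claw": 45, "dx": -15, "dy": 18, "dz": 0, "ax": 0, "ay": 0, "az": 0},
    {"claw": 45, "dx": -8, "dy": 8, "dz": 0, "ax": 0, "ay": 0, "az": 0},
    {"claw": 45, "dx": 0, "dy": 0, "dz": 0, "ax": 0, "ay": 0, "az": 0},
    {"claw": 45, "dx": 0, "dy": 0, "dz": 0, "ax": 0, "ay": 0, "az": 0},
  ],
)

```text
time: 8.53
position: [0.4455, 0.1182, 0.0765]
eef_rot: [0.989, -0.146, 0.006, -0.001]
ft_force: [1.6, -0.1, -1.7]
width: 0.061
```

apply_moves(
  targets=[
    {"claw": 45, "dx": 0, "dy": 0, "dz": -10, "ax": 0, "ay": 0.6, "az": 0},
    {"claw": 45, "dx": 0, "dy": 0, "dz": -15, "ax": 0, "ay": 0.2, "az": 0},
    {"claw": 45, "dx": 0, "dy": 0, "dz": -12, "ax": 0, "ay": 0, "az": 0},
    {"claw": 45, "dx": 0, "dy": 0, "dz": -8, "ax": 0, "ay": 0, "az": 0},
    {"claw": 45, "dx": 0, "dy": 0, "dz": -4, "ax": 0, "ay": 0, "az": 0},
  ],
)

```text
time: 8.95
position: [0.4489, 0.1161, 0.0261]
eef_rot: [0.989, -0.148, -0.0, -0.0]
ft_force: [0.4, -0.5, -1.2]
width: 0.0616
```

Run:
```python
from h import *
s=readout.read_state(); print(pose(),np.round(s["ft_force"],1),np.round(s["qd"],2))
```

```text
(array([448.9, 116.1,  26.1]), 'jaw deg', np.float64(-107.0), 'tilt', array([-0.,  0., -1.])) [ 0.4 -0.5 -1.2] [-0.03  0.1   0.05  0.02  0.07 -0.11 -0.06]
```

apply_moves(
  targets=[
    {"claw": 45, "dx": 0, "dy": 0, "dz": -2, "ax": 0, "ay": 0, "az": 0},
    {"claw": 45, "dx": 0, "dy": 0, "dz": -2, "ax": 0, "ay": 0, "az": 0},
    {"claw": 45, "dx": 0, "dy": 0, "dz": -1, "ax": 0, "ay": 0, "az": 0},
    {"claw": 45, "dx": 0, "dy": 0, "dz": -1, "ax": 0, "ay": 0, "az": 0},
    {"claw": 45, "dx": 0, "dy": 0, "dz": -1, "ax": 0, "ay": 0, "az": 0},
  ],
)

```text
time: 9.37
position: [0.4489, 0.115, 0.0192]
eef_rot: [0.989, -0.149, -0.001, 0.001]
ft_force: [-11.6, -1.7, 33.3]
width: 0.0614
```

apply_moves(
  targets=[
    {"claw": 45, "dx": 0, "dy": 0, "dz": -1, "ax": 0, "ay": 0, "az": 0},
    {"claw": 45, "dx": 0, "dy": 0, "dz": -1, "ax": 0, "ay": 0, "az": 0},
    {"claw": 45, "dx": 0, "dy": 0, "dz": -1, "ax": 0, "ay": 0, "az": 0},
    {"claw": 45, "dx": 0, "dy": 0, "dz": 0, "ax": 0, "ay": 0, "az": 0},
    {"claw": 45, "dx": 0, "dy": 0, "dz": 0, "ax": 0, "ay": 0, "az": 0},
  ],
)

```text
time: 9.78
position: [0.4495, 0.1151, 0.0205]
eef_rot: [0.989, -0.149, 0.0, 0.001]
ft_force: [0.4, 0.5, -0.5]
width: 0.0612
```

apply_moves(
  targets=[
    {"claw": 84, "dx": 0, "dy": 0, "dz": -1, "ax": 0, "ay": 0, "az": 0},
    {"claw": 84, "dx": 0, "dy": 0, "dz": 0, "ax": 0, "ay": 0, "az": 0},
    {"claw": 84, "dx": 0, "dy": 0, "dz": 0, "ax": 0, "ay": 0, "az": 0},
    {"claw": 84, "dx": 0, "dy": 0, "dz": 0, "ax": 0, "ay": 0, "az": 0},
    {"claw": 84, "dx": 0, "dy": 0, "dz": 6, "ax": 0, "ay": 0, "az": 0},
  ],
)

```text
time: 10.2
position: [0.4498, 0.115, 0.0255]
eef_rot: [0.989, -0.149, 0.0, 0.001]
ft_force: [-0.4, 0.6, -0.9]
width: 0.0836
```

apply_moves(
  targets=[
    {"claw": 84, "dx": 0, "dy": 0, "dz": 20, "ax": 0, "ay": 0, "az": 0},
    {"claw": 84, "dx": 0, "dy": 0, "dz": 35, "ax": 0, "ay": 0, "az": 0},
    {"claw": 84, "dx": 0, "dy": 5, "dz": 35, "ax": 0, "ay": 0, "az": 2},
    {"claw": 84, "dx": 4, "dy": 20, "dz": 25, "ax": 0, "ay": 0, "az": 3},
    {"claw": 84, "dx": 5, "dy": 30, "dz": 10, "ax": 0, "ay": 0, "az": 3},
  ],
)

```text
time: 10.62
position: [0.4551, 0.166, 0.1552]
eef_rot: [0.997, -0.081, -0.003, 0.004]
ft_force: [1.9, 0.4, 0.3]
width: 0.0839
```

apply_moves(
  targets=[
    {"claw": 84, "dx": 6, "dy": 38, "dz": 0, "ax": 0, "ay": 0, "az": 3},
    {"claw": 84, "dx": 6, "dy": 38, "dz": 0, "ax": 0, "ay": 0, "az": 3},
    {"claw": 84, "dx": 6, "dy": 35, "dz": 0, "ax": 0, "ay": 0, "az": 0},
    {"claw": 84, "dx": 5, "dy": 25, "dz": 0, "ax": 0, "ay": 0, "az": 0},
    {"claw": 84, "dx": 0, "dy": 5, "dz": 0, "ax": 0, "ay": 0, "az": 0},
  ],
)

```text
time: 11.03
position: [0.4803, 0.3172, 0.1634]
eef_rot: [1.0, -0.025, 0.002, 0.001]
ft_force: [-1.3, -0.6, -0.2]
width: 0.0837
```

```bash
cat > look.py <<'E'
import sys
from h import *
def look(name,items):
    s=readout.read_state(); print(pose(),"w",round(s["width"],4),"qd",round(float(np.abs(s["qd"]).max()),3),"t",s["time"])
    c=viewer.get_calibration("wrist"); im=viewer.camera("wrist"); cv2.imwrite(f"pics/{name}.png",im)
    for t,z in items:
        for r in viewer.regions_of("wrist",t)[:2]: print(t,round(float(r["p"]),2),[int(v) for v in r["box"]],rect(r["mask"],c,z))
if __name__=="__main__": look(sys.argv[1],[(a.split(":")[0],float(a.split(":")[1])) for a in sys.argv[2:]])
E
python3 look.py w4 plate_short:.012 tin:.054
```

```text
(array([480.3, 317.2, 163.4]), 'jaw deg', np.float64(-92.8), 'tilt', array([ 0.004, -0.002, -1.   ])) w 0.0837 qd 0.099 t 11.0333
plate_short 0.85 [231, 137, 271, 218] (480.6, 319.3, 101.1, 48.6, -2.8)
tin 0.95 [306, 125, 373, 182] (509.3, 222.9, 69.9, 60.8, 87.2)
tin 0.8 [382, 173, 460, 232] (454.4, 129.6, 88.9, 60.9, 62.1)
```

View pics/w4.png

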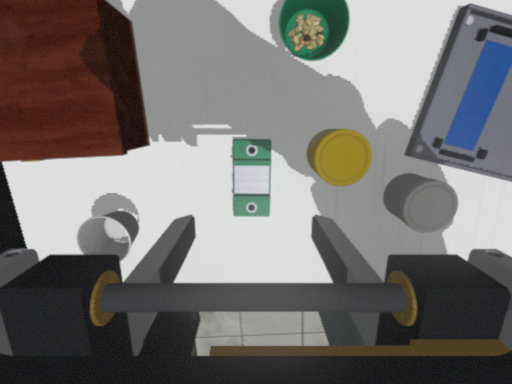

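Tin stands upright at right (428,205) beside the tray. The green plate is at (252,177) and the yellow look-alike at (342,157), still in place. Going down on the green plate.

apply_moves(
  targets=[
    {"claw": 72, "dx": 1, "dy": 1, "dz": -25, "ax": 0, "ay": 0, "az": 0},
    {"claw": 72, "dx": 0, "dy": 0, "dz": -35, "ax": 0, "ay": 0, "az": 0},
    {"claw": 72, "dx": 0, "dy": 0, "dz": -35, "ax": 0, "ay": 0, "az": 0},
    {"claw": 72, "dx": 0, "dy": 0, "dz": -20, "ax": 0, "ay": 0, "az": 0},
    {"claw": 72, "dx": 0, "dy": 0, "dz": -8, "ax": 0, "ay": 0, "az": 0},
  ],
)

```text
time: 11.6
position: [0.4838, 0.3038, 0.0395]
eef_rot: [1.0, -0.031, 0.005, 0.003]
ft_force: [-1.1, -0.3, 1.0]
width: 0.0717
```

```bash
python3 look.py w5 plate_short:.012
```

```text
(array([483.8, 303.8,  39.5]), 'jaw deg', np.float64(-93.5), 'tilt', array([ 0.009, -0.007, -1.   ])) w 0.0717 qd 0.168 t 11.6
plate_short 0.97 [203, 155, 263, 272] (481.5, 320.0, 100.8, 49.0, -3.6)
```

apply_moves(
  targets=[
    {"claw": 72, "dx": -1, "dy": 8, "dz": 0, "ax": 0.4, "ay": 0.5, "az": 0.5},
    {"claw": 72, "dx": -1, "dy": 8, "dz": -5, "ax": 0, "ay": 0, "az": 0},
    {"claw": 72, "dx": 0, "dy": 0, "dz": -8, "ax": 0, "ay": 0, "az": 0},
    {"claw": 72, "dx": 0, "dy": 0, "dz": -6, "ax": 0, "ay": 0, "az": 0},
    {"claw": 72, "dx": 0, "dy": 0, "dz": -4, "ax": 0, "ay": 0, "az": 0},
  ],
)

```text
time: 12.12
position: [0.4855, 0.323, 0.0225]
eef_rot: [1.0, -0.027, 0.004, -0.003]
ft_force: [0.6, -0.6, -0.1]
width: 0.0724
```

```bash
python3 look.py w6 plate_short:.012
```

```text
(array([485.5, 323. ,  22.5]), 'jaw deg', np.float64(-93.1), 'tilt', array([ 0.008,  0.006, -1.   ])) w 0.0724 qd 0.094 t 12.1167
plate_short 0.81 [224, 160, 289, 284] (481.7, 319.3, 99.7, 49.0, -3.0)
```

apply_moves(
  targets=[
    {"claw": 72, "dx": -2, "dy": -2, "dz": -5, "ax": -0.3, "ay": 0.5, "az": 0},
    {"claw": 72, "dx": -2, "dy": -1, "dz": -5, "ax": 0, "ay": 0, "az": 0},
    {"claw": 72, "dx": 0, "dy": 0, "dz": -4, "ax": 0, "ay": 0, "az": 0},
    {"claw": 72, "dx": 0, "dy": 0, "dz": -3, "ax": 0, "ay": 0, "az": 0},
    {"claw": 72, "dx": 0, "dy": 0, "dz": -1, "ax": 0, "ay": 0, "az": 0},
  ],
)

```text
time: 12.63
position: [0.4806, 0.3187, 0.0025]
eef_rot: [1.0, -0.027, -0.002, 0.001]
ft_force: [-0.3, -1.0, -0.8]
width: 0.0723
```

```bash
python3 -c "
from h import *
print(pose())"
```

```text
(array([480.6, 318.7,   2.5]), 'jaw deg', np.float64(-93.1), 'tilt', array([-0.003, -0.002, -1.   ]))
```

apply_moves(
  targets=[
    {"claw": 35, "dx": 0, "dy": 0, "dz": 0, "ax": 0, "ay": 0, "az": 0},
    {"claw": 35, "dx": 0, "dy": 0, "dz": 0, "ax": 0, "ay": 0, "az": 0},
    {"claw": 35, "dx": 0, "dy": 0, "dz": 0, "ax": 0, "ay": 0, "az": 0},
    {"claw": 35, "dx": 0, "dy": 0, "dz": 0, "ax": 0, "ay": 0, "az": 0},
    {"claw": 35, "dx": 0, "dy": 0, "dz": 0, "ax": 0, "ay": 0, "az": 0},
  ],
  newtons=45,
)

```text
time: 13.05
position: [0.4806, 0.3187, 0.0023]
eef_rot: [1.0, -0.027, -0.002, 0.001]
ft_force: [-0.9, 0.4, -1.1]
width: 0.0471
```

apply_moves(
  targets=[
    {"claw": 35, "dx": 0, "dy": 0, "dz": 0, "ax": 0, "ay": 0, "az": 0},
    {"claw": 35, "dx": 0, "dy": 0, "dz": 8, "ax": 0, "ay": 0, "az": 0},
    {"claw": 35, "dx": 0, "dy": 0, "dz": 20, "ax": 0, "ay": 0, "az": 0},
    {"claw": 35, "dx": 0, "dy": 0, "dz": 28, "ax": 0, "ay": 0, "az": 0},
    {"claw": 35, "dx": 0, "dy": -5, "dz": 28, "ax": 0, "ay": 0, "az": -1},
  ],
)

```text
time: 13.47
position: [0.4766, 0.3122, 0.0849]
eef_rot: [0.999, -0.035, -0.006, 0.003]
ft_force: [0.5, 0.0, -1.2]
width: 0.0476
```

apply_moves(
  targets=[
    {"claw": 35, "dx": 3, "dy": -20, "dz": 8, "ax": 0, "ay": 0, "az": -2},
    {"claw": 35, "dx": 5, "dy": -35, "dz": 0, "ax": 0, "ay": 0, "az": -2},
    {"claw": 35, "dx": 5, "dy": -38, "dz": 0, "ax": 0, "ay": 0, "az": -2},
    {"claw": 35, "dx": 5, "dy": -38, "dz": 0, "ax": 0, "ay": 0, "az": -2},
    {"claw": 35, "dx": 5, "dy": -38, "dz": 0, "ax": 0, "ay": 0, "az": -2},
  ],
)

```text
time: 13.88
position: [0.5003, 0.1488, 0.1039]
eef_rot: [0.993, -0.118, -0.001, -0.003]
ft_force: [0.2, -0.0, -1.4]
width: 0.0475
```

apply_moves(
  targets=[
    {"claw": 35, "dx": 6, "dy": -38, "dz": 0, "ax": 0, "ay": 0, "az": -1},
    {"claw": 35, "dx": 6, "dy": -38, "dz": 0, "ax": 0, "ay": 0, "az": -1},
    {"claw": 35, "dx": 6, "dy": -38, "dz": 0, "ax": 0, "ay": 0, "az": -0.5},
    {"claw": 35, "dx": 6, "dy": -36, "dz": 0, "ax": 0, "ay": 0, "az": 0},
    {"claw": 35, "dx": 5, "dy": -28, "dz": 0, "ax": 0, "ay": 0, "az": 0},
  ],
)

```text
time: 14.3
position: [0.529, -0.0397, 0.1082]
eef_rot: [0.99, -0.143, 0.001, -0.003]
ft_force: [0.4, 0.6, -2.3]
width: 0.0471
```

apply_moves(
  targets=[
    {"claw": 35, "dx": 3, "dy": -18, "dz": 0, "ax": 0, "ay": 0, "az": 0},
    {"claw": 35, "dx": 2, "dy": -8, "dz": 0, "ax": 0, "ay": 0, "az": 0},
    {"claw": 35, "dx": 0, "dy": 0, "dz": -5, "ax": 0, "ay": 0, "az": 0},
    {"claw": 35, "dx": 0, "dy": 0, "dz": -10, "ax": 0, "ay": 0, "az": 0},
    {"claw": 35, "dx": 0, "dy": 0, "dz": -10, "ax": 0, "ay": 0, "az": 0},
  ],
)

```text
time: 14.72
position: [0.5354, -0.0731, 0.0854]
eef_rot: [0.989, -0.147, 0.003, -0.002]
ft_force: [0.5, 0.2, -1.3]
width: 0.0472
```

```bash
python3 look.py w7 kit_tray:.016 plate_short:.08
```

```text
(array([535.4, -73.1,  85.4]), 'jaw deg', np.float64(-106.9), 'tilt', array([ 0.007,  0.003, -1.   ])) w 0.0472 qd 0.257 t 14.7167
kit_tray 0.66 [57, 110, 319, 277] (553.5, -16.8, 240.4, 161.4, 73.9)
kit_tray 0.49 [458, 0, 512, 113] (599.0, -300.1, 89.1, 44.3, -7.5)
plate_short 0.61 [214, 157, 290, 284] (534.4, -72.4, 100.1, 52.6, -16.9)
```

View pics/w7.png

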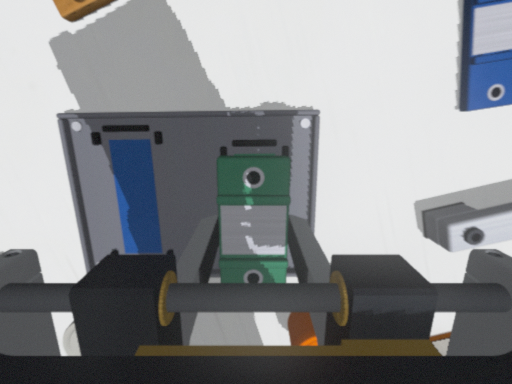

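Run:
```python
from h import *
im=cv2.imread("pics/w7.png"); c=viewer.get_calibration("wrist"); print(pose())
g=im.max(2); 
for n,(l,t,r,b) in dict(blue=(92,121,162,148),green=(215,136,292,160)).items():
    m=(g[t:b,l:r]<38).astype(np.uint8); k,_,st,ce=cv2.connectedComponentsWithStats(m)
    for i in range(1,k):
        if st[i,4]>25:
            q=np.argwhere(_==i)[:,::-1]+[l,t]; w=at_z(c,q.astype(float),.014)*1000
            y=np.radians(-16.3); R=np.array([[np.cos(y),np.sin(y)],[-np.sin(y),np.cos(y)]]); v=(w-[550,-15])@R.T
            print(n,st[i].tolist(),"tray frame min/max/mean",v.min(0).round(1),v.max(0).round(1),v.mean(0).round(1))
```

```text
(array([534.5, -72.5,  84.8]), 'jaw deg', np.float64(-106.8), 'tilt', array([ 0.005,  0.004, -1.   ]))
blue [11, 4, 46, 6, 226] tray frame min/max/mean [66.3 36.3] [70.8 78.1] [68.3 57.3]
blue [63, 11, 7, 12, 75] tray frame min/max/mean [54.4 25.1] [64.4 31.2] [59.8 28.2]
blue [0, 12, 9, 11, 76] tray frame min/max/mean [54.9 82.2] [64.  89.1] [59.7 85.4]
green [6, 11, 5, 8, 30] tray frame min/max/mean [ 43.7 -33.3] [ 50.3 -29.4] [ 46.6 -31.4]
```

Held green plate hangs level over the green nest, its centre at (253,230). The blue nest is empty at (137,195).

apply_moves(
  targets=[
    {"claw": 35, "dx": -1, "dy": 0, "dz": -12, "ax": 0.2, "ay": 0.3, "az": 0.3},
    {"claw": 35, "dx": -1, "dy": 0, "dz": -15, "ax": 0, "ay": 0, "az": 0.2},
    {"claw": 35, "dx": 0, "dy": 0, "dz": -15, "ax": 0, "ay": 0, "az": 0},
    {"claw": 35, "dx": 0, "dy": 0, "dz": -10, "ax": 0, "ay": 0, "az": 0},
    {"claw": 35, "dx": 0, "dy": 0, "dz": -3, "ax": 0, "ay": 0, "az": 0},
  ],
)

```text
time: 15.28
position: [0.533, -0.0682, 0.0265]
eef_rot: [0.99, -0.138, -0.001, -0.004]
ft_force: [-0.6, 0.0, -2.5]
width: 0.0476
```

```bash
python3 look.py w8 plate_short:.04 kit_tray:.016
python3 - <<'E'
from h import *
c=viewer.get_calibration("wrist"); im=cv2.imread("pics/w8.png")[90:300,130:380]
cv2.imwrite("pics/w8c.png",cv2.resize(im,None,fx=3,fy=2.8,interpolation=cv2.INTER_CUBIC)); print(pose())
E
```

```text
(array([533. , -68.2,  26.5]), 'jaw deg', np.float64(-105.9), 'tilt', array([ 0.   ,  0.009, -1.   ])) w 0.0476 qd 0.07 t 15.2833
plate_short 0.67 [214, 156, 290, 284] (539.4, -69.4, 90.2, 48.0, -15.6)
kit_tray 0.65 [0, 100, 349, 313] (562.6, -19.4, 239.0, 141.9, 74.1)
(array([533.8, -68.6,  28.2]), 'jaw deg', np.float64(-106.0), 'tilt', array([ 0.002,  0.008, -1.   ]))
```

View pics/w8c.png

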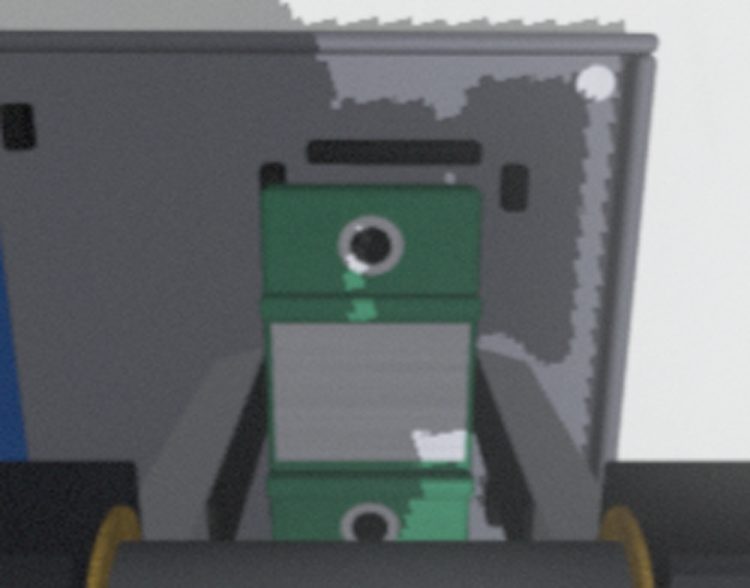

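Run:
```python
from h import *
c=viewer.get_calibration("wrist"); print(pose(), readout.read_state()["time"])
P=lambda u,v:[130+u/3,90+v/2.8]
y=np.radians(-16.3); R=np.array([[np.cos(y),np.sin(y)],[-np.sin(y),np.cos(y)]])
for n,p,z in [("end stop L",P(307,142),.014),("end stop R",P(481,142),.014),("end inner",P(395,164),.014),("end inner floor",P(395,164),.006),("corner R inner",P(501,187),.014),("corner R outer",P(528,187),.014),("rim corner",P(655,40),.016),("plate end mid",P(371,186),.038),("rim upper",P(300,36),.016)]:
    w=at_z(c,[p],z)[0]*1000; print(n,np.round(w,1),np.round(R@(w-[550,-15]),1))
viewer.camera("top"); r=viewer.regions_of("top","kit_tray")[0]; print(rect(r["mask"],viewer.get_calibration("top"),.016))
```

```text
(array([533.8, -68.6,  28.2]), 'jaw deg', np.float64(-106.0), 'tilt', array([ 0.002,  0.008, -1.   ])) 15.4333
end stop L [594.4 -70.1] [ 58.1 -40.4]
end stop R [ 583.1 -109.9] [ 58.4 -81.8]
end inner [583.3 -88.8] [ 52.6 -61.5]
end inner floor [582.4 -88.7] [ 51.8 -61.7]
corner R inner [ 570.6 -111.8] [ 46.9 -87.1]
corner R outer [ 568.8 -118.1] [ 47.  -93.7]
rim corner [ 596.3 -153.6] [  83.3 -120. ]
plate end mid [582.5 -82.7] [ 50.2 -55.9]
rim upper [619.3 -76.2] [ 83.7 -39.3]
(560.4, 19.9, 170.2, 168.6, -16.8)
```

apply_moves(
  targets=[
    {"claw": 35, "dx": -1, "dy": -2.5, "dz": 0, "ax": -0.4, "ay": 0.1, "az": -0.2},
    {"claw": 35, "dx": -0.5, "dy": -2, "dz": -3, "ax": 0, "ay": 0, "az": 0},
    {"claw": 35, "dx": 0, "dy": 0, "dz": -4, "ax": 0, "ay": 0, "az": 0},
    {"claw": 35, "dx": 0, "dy": 0, "dz": -2, "ax": 0, "ay": 0, "az": 0},
    {"claw": 35, "dx": 0, "dy": 0, "dz": 0, "ax": 0, "ay": 0, "az": 0},
  ],
)

```text
time: 15.95
position: [0.5342, -0.0746, 0.0214]
eef_rot: [0.99, -0.141, 0.003, -0.0]
ft_force: [0.8, -0.7, -2.1]
width: 0.0474
```

```bash
python3 -c "
from h import *
print(pose())"
```

```text
(array([534.2, -74.6,  21.4]), 'jaw deg', np.float64(-106.2), 'tilt', array([ 0.005, -0.001, -1.   ]))
```

apply_moves(
  targets=[
    {"claw": 35, "dx": -1.5, "dy": 1, "dz": -1, "ax": 0, "ay": 0.3, "az": 0},
    {"claw": 35, "dx": -0.5, "dy": 0, "dz": -2, "ax": 0, "ay": 0, "az": 0},
    {"claw": 35, "dx": 0, "dy": 0, "dz": -3, "ax": 0, "ay": 0, "az": 0},
    {"claw": 35, "dx": 0, "dy": 0, "dz": -3, "ax": 0, "ay": 0, "az": 0},
    {"claw": 35, "dx": 0, "dy": 0, "dz": -2, "ax": 0, "ay": 0, "az": 0},
  ],
)

```text
time: 16.37
position: [0.5321, -0.0734, 0.0096]
eef_rot: [0.99, -0.141, -0.0, 0.0]
ft_force: [-0.1, -0.3, -1.7]
width: 0.0474
```

```bash
python3 -c "
from h import *
print(pose())"
```

```text
(array([532.1, -73.4,   9.6]), 'jaw deg', np.float64(-106.3), 'tilt', array([-0., -0., -1.]))
```

apply_moves(
  targets=[
    {"claw": 35, "dx": 0, "dy": 0, "dz": -1, "ax": 0, "ay": 0, "az": 0},
    {"claw": 66, "dx": 0, "dy": 0, "dz": 0, "ax": 0, "ay": 0, "az": 0},
    {"claw": 66, "dx": 0, "dy": 0, "dz": 0, "ax": 0, "ay": 0, "az": 0},
    {"claw": 66, "dx": 0, "dy": 0, "dz": 0, "ax": 0, "ay": 0, "az": 0},
    {"claw": 66, "dx": 0, "dy": 0, "dz": 5, "ax": 0, "ay": 0, "az": 0},
  ],
)

```text
time: 16.78
position: [0.5318, -0.0732, 0.0126]
eef_rot: [0.99, -0.141, -0.001, 0.0]
ft_force: [-0.1, 0.2, 0.3]
width: 0.0657
```

apply_moves(
  targets=[
    {"claw": 66, "dx": 0, "dy": 0, "dz": 15, "ax": 0, "ay": 0, "az": 0},
    {"claw": 72, "dx": 0, "dy": 0, "dz": 30, "ax": 0, "ay": 0, "az": 0},
    {"claw": 72, "dx": 0, "dy": 0, "dz": 35, "ax": 0, "ay": 0, "az": 0},
    {"claw": 72, "dx": 0, "dy": 0, "dz": 25, "ax": 0, "ay": 0, "az": 0},
    {"claw": 72, "dx": 0, "dy": 0, "dz": 5, "ax": 0, "ay": 0, "az": 0},
  ],
)

```text
time: 17.2
position: [0.5298, -0.0723, 0.1273]
eef_rot: [0.99, -0.141, -0.003, -0.0]
ft_force: [1.0, 0.5, 0.7]
width: 0.0721
```

```bash
python3 look.py w9 plate_short:.018 kit_tray:.016 plate_long:.012
python3 - <<'E'
from h import *
viewer.camera("top"); r=viewer.regions_of("top","plate_long")
for x in r[:3]: print(x["p"],rect(x["mask"],viewer.get_calibration("top"),.012))
E
```

```text
(array([529.8, -72.3, 127.3]), 'jaw deg', np.float64(-106.2), 'tilt', array([-0.005,  0.001, -1.   ])) w 0.0721 qd 0.1 t 17.2
plate_short 0.74 [229, 138, 275, 225] (533.0, -73.0, 100.5, 49.9, -16.6)
kit_tray 0.93 [80, 105, 310, 255] (549.3, -15.4, 238.9, 168.5, 73.9)
kit_tray 0.59 [229, 137, 273, 227] (533.3, -72.5, 102.4, 49.6, -16.4)
plate_long 0.93 [431, 2, 498, 110] (603.3, -311.4, 100.8, 58.6, -8.5)
0.66 (619.6, -313.0, 131.7, 56.9, -10.3)
```

View pics/w9.png

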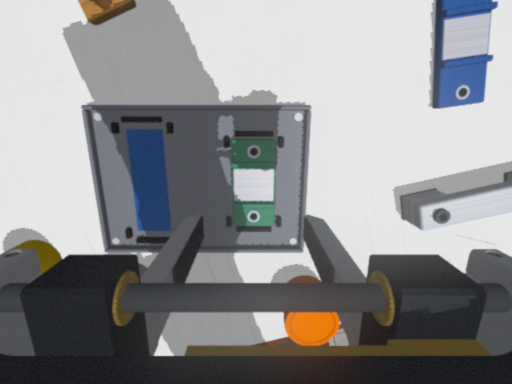

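The green plate lies within its stops at (253,182), measured at (533,-73) mm, which is within 1 mm of the nest. Next is the blue plate at upper right, (465,55).

apply_moves(
  targets=[
    {"claw": 72, "dx": 10, "dy": -30, "dz": 5, "ax": 0, "ay": 0, "az": 1},
    {"claw": 72, "dx": 12, "dy": -38, "dz": 5, "ax": 0, "ay": 0, "az": 1.5},
    {"claw": 72, "dx": 12, "dy": -38, "dz": 5, "ax": 0, "ay": 0, "az": 1.5},
    {"claw": 72, "dx": 12, "dy": -38, "dz": 0, "ax": 0, "ay": 0, "az": 1.5},
    {"claw": 72, "dx": 12, "dy": -38, "dz": 0, "ax": 0, "ay": 0, "az": 1.5},
  ],
)

```text
time: 17.92
position: [0.583, -0.2503, 0.1312]
eef_rot: [0.997, -0.07, -0.011, -0.002]
ft_force: [0.7, 0.5, 1.0]
width: 0.0723
```

apply_moves(
  targets=[
    {"claw": 72, "dx": 10, "dy": -28, "dz": 0, "ax": 0, "ay": 0, "az": 0},
    {"claw": 72, "dx": 6, "dy": -15, "dz": 0, "ax": 0, "ay": 0, "az": 0},
    {"claw": 72, "dx": 0, "dy": 0, "dz": 0, "ax": 0, "ay": 0, "az": 0},
    {"claw": 72, "dx": 0, "dy": 0, "dz": 0, "ax": 0, "ay": 0, "az": 0},
    {"claw": 72, "dx": 0, "dy": 0, "dz": 0, "ax": 0, "ay": 0, "az": 0},
  ],
)

```text
time: 18.33
position: [0.5963, -0.3045, 0.122]
eef_rot: [0.997, -0.074, -0.016, -0.002]
ft_force: [-0.2, 0.5, -0.8]
width: 0.0721
```

```bash
python3 look.py w10 plate_long:.012 bridge:.04
```

```text
(array([ 596.3, -304.5,  122. ]), 'jaw deg', np.float64(-98.4), 'tilt', array([-0.032,  0.007, -0.999])) w 0.0721 qd 0.015 t 18.3333
plate_long 0.79 [237, 104, 282, 222] (617.5, -314.9, 128.9, 49.3, -8.3)
bridge 0.83 [210, 275, 339, 326] (437.7, -306.2, 144.8, 17.4, 81.7)
bridge 0.67 [0, 184, 127, 275] (578.6, -94.8, 137.2, 99.8, 74.3)
```

apply_moves(
  targets=[
    {"claw": 72, "dx": 8, "dy": -4, "dz": -15, "ax": -0.2, "ay": -1, "az": 0},
    {"claw": 72, "dx": 8, "dy": -4, "dz": -25, "ax": -0.2, "ay": -0.6, "az": 0},
    {"claw": 72, "dx": 4, "dy": -2, "dz": -25, "ax": 0, "ay": 0, "az": 0},
    {"claw": 72, "dx": 0, "dy": 0, "dz": -15, "ax": 0, "ay": 0, "az": 0},
    {"claw": 72, "dx": 0, "dy": 0, "dz": -5, "ax": 0, "ay": 0, "az": 0},
  ],
)

```text
time: 18.9
position: [0.6203, -0.3088, 0.0398]
eef_rot: [0.998, -0.069, 0.003, 0.001]
ft_force: [0.1, -0.0, -0.4]
width: 0.0718
```

```bash
python3 look.py w11 plate_long:.012
```

```text
(array([ 620.3, -308.8,   39.8]), 'jaw deg', np.float64(-98.0), 'tilt', array([ 0.005, -0.003, -1.   ])) w 0.0718 qd 0.09 t 18.9
plate_long 0.69 [232, 135, 294, 283] (617.8, -315.4, 129.6, 49.1, -8.9)
```

Plate at (617.7,-315), yaw about -8.6°.

apply_moves(
  targets=[
    {"claw": 72, "dx": -1, "dy": -3, "dz": -4, "ax": 0.2, "ay": 0.3, "az": -0.3},
    {"claw": 72, "dx": -2, "dy": -3, "dz": -7, "ax": 0, "ay": 0, "az": -0.3},
    {"claw": 72, "dx": 0, "dy": 0, "dz": -7, "ax": 0, "ay": 0, "az": 0},
    {"claw": 72, "dx": 0, "dy": 0, "dz": -5, "ax": 0, "ay": 0, "az": 0},
    {"claw": 72, "dx": 0, "dy": 0, "dz": -3, "ax": 0, "ay": 0, "az": 0},
  ],
)

```text
time: 19.42
position: [0.6196, -0.3162, 0.0183]
eef_rot: [0.997, -0.075, 0.003, 0.001]
ft_force: [0.6, 0.2, -0.2]
width: 0.0718
```

```bash
python3 look.py w12 plate_long:.012
```

```text
(array([ 619.6, -316.2,   18.3]), 'jaw deg', np.float64(-98.6), 'tilt', array([ 0.006, -0.002, -1.   ])) w 0.0718 qd 0.061 t 19.4167
plate_long 0.79 [214, 137, 287, 284] (625.4, -316.4, 114.9, 49.4, -8.2)
```

apply_moves(
  targets=[
    {"claw": 72, "dx": -1.5, "dy": 0.5, "dz": -4, "ax": 0, "ay": 0.3, "az": 0},
    {"claw": 72, "dx": 0, "dy": 0, "dz": -4, "ax": 0, "ay": 0, "az": 0},
    {"claw": 72, "dx": 0, "dy": 0, "dz": -4, "ax": 0, "ay": 0, "az": 0},
    {"claw": 72, "dx": 0, "dy": 0, "dz": -2, "ax": 0, "ay": 0, "az": 0},
    {"claw": 72, "dx": 0, "dy": 0, "dz": -0.5, "ax": 0, "ay": 0, "az": 0},
  ],
)

```text
time: 19.93
position: [0.6182, -0.3152, 0.0028]
eef_rot: [0.997, -0.075, 0.0, 0.001]
ft_force: [0.5, -0.3, 0.2]
width: 0.072
```

```bash
python3 -c "
from h import *
print(pose())"
```

```text
(array([ 618.2, -315.2,    2.8]), 'jaw deg', np.float64(-98.6), 'tilt', array([ 0.   , -0.002, -1.   ]))
```

apply_moves(
  targets=[
    {"claw": 35, "dx": 0, "dy": 0, "dz": 0, "ax": 0, "ay": 0, "az": 0},
    {"claw": 35, "dx": 0, "dy": 0, "dz": 0, "ax": 0, "ay": 0, "az": 0},
    {"claw": 35, "dx": 0, "dy": 0, "dz": 0, "ax": 0, "ay": 0, "az": 0},
    {"claw": 35, "dx": 0, "dy": 0, "dz": 0, "ax": 0, "ay": 0, "az": 0},
    {"claw": 35, "dx": 0, "dy": 0, "dz": 0, "ax": 0, "ay": 0, "az": 0},
  ],
)

```text
time: 20.35
position: [0.6181, -0.3152, 0.0026]
eef_rot: [0.997, -0.075, 0.0, 0.001]
ft_force: [0.2, 0.6, -3.2]
width: 0.0476
```

apply_moves(
  targets=[
    {"claw": 35, "dx": 0, "dy": 0, "dz": 0, "ax": 0, "ay": 0, "az": 0},
    {"claw": 35, "dx": 0, "dy": 0, "dz": 8, "ax": 0, "ay": 0, "az": 0},
    {"claw": 35, "dx": 0, "dy": 0, "dz": 20, "ax": 0, "ay": 0, "az": 0},
    {"claw": 35, "dx": 0, "dy": 0, "dz": 28, "ax": 0, "ay": 0, "az": 0},
    {"claw": 35, "dx": -2, "dy": 5, "dz": 28, "ax": 0, "ay": 0, "az": -1},
  ],
)

```text
time: 20.77
position: [0.6112, -0.3088, 0.0829]
eef_rot: [0.996, -0.083, -0.006, -0.001]
ft_force: [0.6, -0.4, -3.5]
width: 0.0473
```

apply_moves(
  targets=[
    {"claw": 35, "dx": -4, "dy": 20, "dz": 10, "ax": 0, "ay": 0, "az": -1},
    {"claw": 35, "dx": -5, "dy": 35, "dz": 0, "ax": 0, "ay": 0, "az": -1},
    {"claw": 35, "dx": -5, "dy": 38, "dz": 0, "ax": 0, "ay": 0, "az": -1},
    {"claw": 35, "dx": -5, "dy": 38, "dz": 0, "ax": 0, "ay": 0, "az": -1},
    {"claw": 35, "dx": -5, "dy": 38, "dz": 0, "ax": 0, "ay": 0, "az": -1},
  ],
)

```text
time: 21.18
position: [0.5873, -0.1456, 0.1031]
eef_rot: [0.991, -0.136, -0.001, 0.002]
ft_force: [1.8, 1.0, -3.1]
width: 0.0476
```

apply_moves(
  targets=[
    {"claw": 35, "dx": -3, "dy": 38, "dz": 0, "ax": 0, "ay": 0, "az": 0},
    {"claw": 35, "dx": -4, "dy": 38, "dz": 0, "ax": 0, "ay": 0, "az": 0},
    {"claw": 35, "dx": -4, "dy": 38, "dz": 0, "ax": 0, "ay": 0, "az": 0},
    {"claw": 35, "dx": -4, "dy": 32, "dz": 0, "ax": 0, "ay": 0, "az": 0},
    {"claw": 35, "dx": -3, "dy": 20, "dz": 0, "ax": 0, "ay": 0, "az": 0},
  ],
)

```text
time: 21.6
position: [0.5659, 0.0317, 0.1068]
eef_rot: [0.991, -0.135, 0.0, 0.002]
ft_force: [0.4, 0.1, -4.5]
width: 0.0474
```

apply_moves(
  targets=[
    {"claw": 35, "dx": -2, "dy": 10, "dz": 0, "ax": 0, "ay": 0, "az": 0},
    {"claw": 35, "dx": 0, "dy": 4, "dz": -3, "ax": 0, "ay": 0, "az": 0},
    {"claw": 35, "dx": 0, "dy": 0, "dz": -8, "ax": 0, "ay": 0, "az": 0},
    {"claw": 35, "dx": 0, "dy": 0, "dz": -12, "ax": 0, "ay": 0, "az": 0},
    {"claw": 35, "dx": 0, "dy": 0, "dz": -12, "ax": 0, "ay": 0, "az": 0},
  ],
)

```text
time: 22.02
position: [0.5648, 0.0494, 0.073]
eef_rot: [0.991, -0.133, 0.003, 0.001]
ft_force: [-0.5, -0.1, -4.3]
width: 0.0471
```

```bash
python3 -c "
from h import *
print(pose())"
```

```text
(array([564.8,  49.4,  73. ]), 'jaw deg', np.float64(-105.3), 'tilt', array([ 0.006, -0.003, -1.   ]))
```

apply_moves(
  targets=[
    {"claw": 35, "dx": 1, "dy": -4, "dz": -8, "ax": 0.2, "ay": 0.3, "az": -0.5},
    {"claw": 35, "dx": 0, "dy": -3, "dz": -12, "ax": 0, "ay": 0, "az": -0.5},
    {"claw": 35, "dx": 0, "dy": 0, "dz": -10, "ax": 0, "ay": 0, "az": 0},
    {"claw": 35, "dx": 0, "dy": 0, "dz": -6, "ax": 0, "ay": 0, "az": 0},
    {"claw": 35, "dx": 0, "dy": 0, "dz": -1, "ax": 0, "ay": 0, "az": 0},
  ],
)

```text
time: 22.43
position: [0.5637, 0.0345, 0.0267]
eef_rot: [0.989, -0.146, -0.004, 0.001]
ft_force: [0.2, 0.4, -4.0]
width: 0.0476
```

```bash
python3 look.py w13 plate_long:.046
python3 - <<'E'
from h import *
im=cv2.imread("pics/w13.png")[90:300,130:380]
cv2.imwrite("pics/w13c.png",cv2.resize(im,None,fx=3,fy=2.8,interpolation=cv2.INTER_CUBIC)); print(pose())
E
```

```text
(array([563.7,  34.5,  26.7]), 'jaw deg', np.float64(-106.8), 'tilt', array([-0.008, -0.001, -1.   ])) w 0.0476 qd 0.03 t 22.4333
plate_long 0.88 [213, 138, 290, 283] (578.3, 30.7, 99.5, 45.8, -16.5)
(array([564.1,  35. ,  27.8]), 'jaw deg', np.float64(-106.8), 'tilt', array([-0.007, -0.001, -1.   ]))
```

View pics/w13c.png

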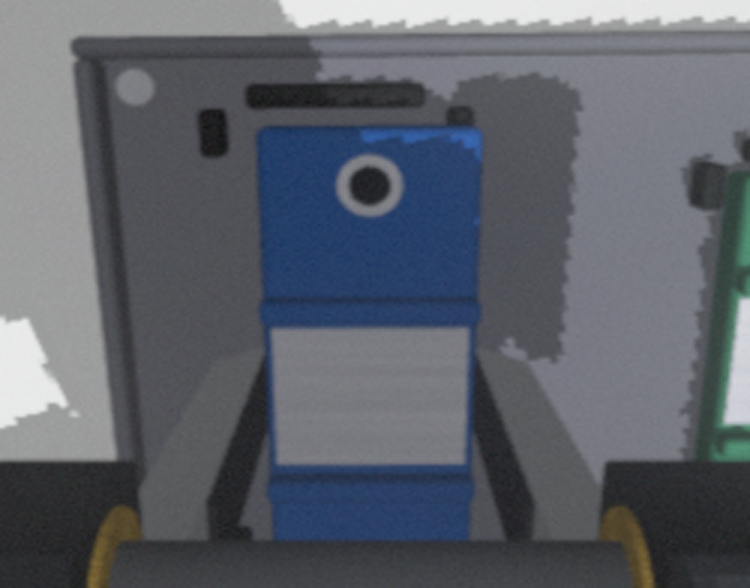

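Run:
```python
from h import *
c=viewer.get_calibration("wrist"); print(pose())
P=lambda u,v:[130+u/3,90+v/2.8]
y=np.radians(-16.3); R=np.array([[np.cos(y),np.sin(y)],[-np.sin(y),np.cos(y)]])
for n,p,z in [("end stop L",P(246,85),.014),("end stop R",P(426,85),.014),("end inner",P(336,107),.014),("corner L inner",P(227,133),.014),("corner L outer",P(200,133),.014),("rim corner",P(73,42),.016),("rim up",P(300,40),.016),("plate end mid",P(370,127),.0375)]:
    w=at_z(c,[p],z)[0]*1000; print(n,np.round(w,1),np.round(R@(w-[549.7,-15.5]),1))
```

```text
(array([564.1,  35. ,  27.8]), 'jaw deg', np.float64(-106.8), 'tilt', array([-0.007, -0.001, -1.   ]))
end stop L [642.   41.7] [72.6 80.8]
end stop R [630.    1.6] [72.2 38.9]
end inner [630.9  23.2] [67.1 60. ]
corner L inner [632.2  49.8] [60.8 85.8]
corner L outer [634.   55.9] [60.9 92.2]
rim corner [662.8  75.6] [ 83.  119.2]
rim up [648.4  26.2] [83.1 67.8]
plate end mid [625.4  16.7] [63.6 52.1]
```

The blue plate sits about 8 mm short of its nest: plate centre column 370, end-stop centre column 336. Correcting by +3 mm in x and +7 mm in y.

apply_moves(
  targets=[
    {"claw": 35, "dx": 1.5, "dy": 4, "dz": 0, "ax": 0, "ay": -0.4, "az": 0.4},
    {"claw": 35, "dx": 1.5, "dy": 3, "dz": -2, "ax": 0, "ay": 0, "az": 0},
    {"claw": 35, "dx": 0, "dy": 0, "dz": -4, "ax": 0, "ay": 0, "az": 0},
    {"claw": 35, "dx": 0, "dy": 0, "dz": -2, "ax": 0, "ay": 0, "az": 0},
    {"claw": 35, "dx": 0, "dy": 0, "dz": 0, "ax": 0, "ay": 0, "az": 0},
  ],
)

```text
time: 22.95
position: [0.5692, 0.0439, 0.0213]
eef_rot: [0.99, -0.142, 0.002, -0.0]
ft_force: [-0.6, -0.2, -4.2]
width: 0.0474
```

```bash
python3 -c "
from h import *
print(pose())"
```

```text
(array([569.2,  43.9,  21.3]), 'jaw deg', np.float64(-106.3), 'tilt', array([ 0.005, -0.   , -1.   ]))
```

apply_moves(
  targets=[
    {"claw": 35, "dx": -1.5, "dy": -1.2, "dz": -1, "ax": 0, "ay": 0.3, "az": 0},
    {"claw": 35, "dx": -0.5, "dy": 0, "dz": -2, "ax": 0, "ay": 0, "az": 0},
    {"claw": 35, "dx": 0, "dy": 0, "dz": -3, "ax": 0, "ay": 0, "az": 0},
    {"claw": 35, "dx": 0, "dy": 0, "dz": -3, "ax": 0, "ay": 0, "az": 0},
    {"claw": 35, "dx": 0, "dy": 0, "dz": -2, "ax": 0, "ay": 0, "az": 0},
  ],
)

```text
time: 23.37
position: [0.5673, 0.0426, 0.01]
eef_rot: [0.99, -0.141, -0.0, 0.0]
ft_force: [-1.3, 0.2, -3.4]
width: 0.0476
```

```bash
python3 -c "
from h import *
print(pose())"
```

```text
(array([567.3,  42.6,  10. ]), 'jaw deg', np.float64(-106.3), 'tilt', array([-0., -0., -1.]))
```

apply_moves(
  targets=[
    {"claw": 35, "dx": 0, "dy": 0, "dz": -1.3, "ax": 0, "ay": 0, "az": 0},
    {"claw": 66, "dx": 0, "dy": 0, "dz": 0, "ax": 0, "ay": 0, "az": 0},
    {"claw": 66, "dx": 0, "dy": 0, "dz": 0, "ax": 0, "ay": 0, "az": 0},
    {"claw": 66, "dx": 0, "dy": 0, "dz": 0, "ax": 0, "ay": 0, "az": 0},
    {"claw": 66, "dx": 0, "dy": 0, "dz": 5, "ax": 0, "ay": 0, "az": 0},
  ],
)

```text
time: 23.78
position: [0.5676, 0.0427, 0.0133]
eef_rot: [0.99, -0.141, -0.0, 0.0]
ft_force: [-0.5, 0.3, 0.1]
width: 0.0654
```

apply_moves(
  targets=[
    {"claw": 66, "dx": 0, "dy": 0, "dz": 15, "ax": 0, "ay": 0, "az": 0},
    {"claw": 66, "dx": 0, "dy": 0, "dz": 30, "ax": 0, "ay": 0, "az": 0},
    {"claw": 66, "dx": 0, "dy": 0, "dz": 35, "ax": 0, "ay": 0, "az": 0},
    {"claw": 66, "dx": 0, "dy": 0, "dz": 25, "ax": 0, "ay": 0, "az": 0},
    {"claw": 66, "dx": 0, "dy": 0, "dz": 5, "ax": 0, "ay": 0, "az": 0},
  ],
)

```text
time: 24.2
position: [0.5657, 0.0431, 0.1279]
eef_rot: [0.99, -0.141, -0.002, 0.0]
ft_force: [-0.0, 1.4, 0.7]
width: 0.0662
```

```bash
python3 look.py w14 plate_long:.018 plate_short:.018 kit_tray:.016 bridge:.04
```

```text
(array([565.7,  43.1, 127.9]), 'jaw deg', np.float64(-106.2), 'tilt', array([-0.004, -0.   , -1.   ])) w 0.0662 qd 0.095 t 24.2
plate_long 0.79 [226, 126, 276, 241] (567.3, 43.4, 129.6, 48.0, -16.2)
plate_short 0.63 [332, 138, 387, 225] (534.0, -72.1, 100.0, 54.0, -16.6)
kit_tray 0.82 [196, 104, 425, 256] (550.2, -15.2, 239.0, 168.2, 73.8)
bridge 0.91 [497, 194, 512, 224] (472.5, -207.3, 33.2, 12.4, -2.0)
```

apply_moves(
  targets=[
    {"claw": 66, "dx": -10, "dy": -20, "dz": 5, "ax": 0, "ay": 0, "az": 3},
    {"claw": 66, "dx": -10, "dy": -34, "dz": 5, "ax": 0, "ay": 0, "az": 6},
    {"claw": 66, "dx": -10, "dy": -36, "dz": 5, "ax": 0, "ay": 0, "az": 6.5},
    {"claw": 66, "dx": -10, "dy": -36, "dz": 0, "ax": 0, "ay": 0, "az": 6.5},
    {"claw": 66, "dx": -10, "dy": -36, "dz": 0, "ax": 0, "ay": 0, "az": 6.5},
  ],
)

```text
time: 24.87
position: [0.5106, -0.11, 0.1305]
eef_rot: [0.993, 0.113, -0.01, 0.0]
ft_force: [0.2, 0.3, -0.3]
width: 0.0655
```

apply_moves(
  targets=[
    {"claw": 66, "dx": -8, "dy": -30, "dz": 4, "ax": 0, "ay": 0, "az": 6.5},
    {"claw": 66, "dx": -8, "dy": -30, "dz": 4, "ax": 0, "ay": 0, "az": 6.5},
    {"claw": 66, "dx": -8, "dy": -30, "dz": 0, "ax": 0, "ay": 0, "az": 6.5},
    {"claw": 66, "dx": -8, "dy": -30, "dz": 0, "ax": 0, "ay": 0, "az": 6.5},
    {"claw": 66, "dx": -8, "dy": -30, "dz": 0, "ax": 0, "ay": 0, "az": 6.5},
  ],
)

```text
time: 25.28
position: [0.4635, -0.266, 0.1315]
eef_rot: [0.917, 0.399, -0.014, 0.0]
ft_force: [1.5, -0.2, -0.3]
width: 0.0661
```

apply_moves(
  targets=[
    {"claw": 66, "dx": -5, "dy": -20, "dz": 0, "ax": 0, "ay": 0, "az": 6.5},
    {"claw": 66, "dx": -3, "dy": -10, "dz": 0, "ax": 0, "ay": 0, "az": 6.5},
    {"claw": 66, "dx": -2, "dy": -5, "dz": 0, "ax": 0, "ay": 0, "az": 6.5},
    {"claw": 66, "dx": 0, "dy": 0, "dz": 0, "ax": 0, "ay": 0, "az": 6.5},
    {"claw": 66, "dx": 0, "dy": 0, "dz": 0, "ax": 0, "ay": 0, "az": 6.5},
  ],
)

```text
time: 25.7
position: [0.4454, -0.3094, 0.1231]
eef_rot: [0.762, 0.647, -0.017, -0.001]
ft_force: [0.4, -0.4, -0.3]
width: 0.0658
```

apply_moves(
  targets=[
    {"claw": 66, "dx": 0, "dy": 0, "dz": 0, "ax": 0, "ay": 0, "az": 4},
    {"claw": 66, "dx": 0, "dy": 0, "dz": 0, "ax": 0, "ay": 0, "az": 1},
    {"claw": 66, "dx": 0, "dy": 0, "dz": 0, "ax": 0, "ay": 0, "az": 0},
    {"claw": 66, "dx": 0, "dy": 0, "dz": 0, "ax": 0, "ay": 0, "az": 0},
    {"claw": 66, "dx": 0, "dy": 0, "dz": 0, "ax": 0, "ay": 0, "az": 0},
  ],
)

```text
time: 26.12
position: [0.4425, -0.3081, 0.1172]
eef_rot: [0.731, 0.682, -0.017, -0.005]
ft_force: [-0.3, 0.2, 0.2]
width: 0.066
```

```bash
python3 look.py w15 bridge:.04
```

```text
(array([ 442.5, -308.1,  117.2]), 'jaw deg', np.float64(-4.1), 'tilt', array([-0.031, -0.016, -0.999])) w 0.066 qd 0.022 t 26.1167
bridge 0.65 [244, 118, 279, 271] (448.0, -313.6, 158.8, 30.1, 87.2)
```

View pics/w15.png

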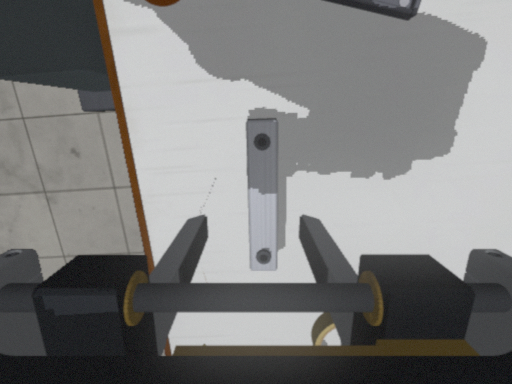

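Bridge seen whole from above, bolts at (262,142) and (263,256), between the fingers. It measures (448,-313.6), long axis 87.2°.

apply_moves(
  targets=[
    {"claw": 66, "dx": 2, "dy": -3, "dz": -12, "ax": 0.5, "ay": -1, "az": 0.8},
    {"claw": 66, "dx": 2, "dy": -3, "dz": -20, "ax": 0.3, "ay": -0.6, "az": 0.5},
    {"claw": 66, "dx": 1, "dy": 0, "dz": -18, "ax": 0, "ay": 0, "az": 0},
    {"claw": 66, "dx": 0, "dy": 0, "dz": -8, "ax": 0, "ay": 0, "az": 0},
    {"claw": 66, "dx": 0, "dy": 0, "dz": -1, "ax": 0, "ay": 0, "az": 0},
  ],
)

```text
time: 26.63
position: [0.4496, -0.3145, 0.0581]
eef_rot: [0.724, 0.689, -0.001, 0.002]
ft_force: [0.1, 0.3, -0.4]
width: 0.066
```

```bash
python3 look.py w16 bridge:.04
```

```text
(array([ 449.6, -314.5,   58.1]), 'jaw deg', np.float64(-2.8), 'tilt', array([ 0.002, -0.005, -1.   ])) w 0.066 qd 0.017 t 26.6333
bridge 0.9 [230, 112, 272, 282] (448.5, -303.4, 137.0, 30.0, 87.7)
```

apply_moves(
  targets=[
    {"claw": 66, "dx": -1, "dy": 0, "dz": -8, "ax": 0.2, "ay": 0, "az": 0},
    {"claw": 66, "dx": 0, "dy": 0, "dz": -12, "ax": 0, "ay": 0, "az": 0},
    {"claw": 66, "dx": 0, "dy": 0, "dz": -11, "ax": 0, "ay": 0, "az": 0},
    {"claw": 66, "dx": 0, "dy": 0, "dz": -6, "ax": 0, "ay": 0, "az": 0},
    {"claw": 66, "dx": 0, "dy": 0, "dz": -1, "ax": 0, "ay": 0, "az": 0},
  ],
)

```text
time: 27.15
position: [0.4505, -0.3154, 0.0205]
eef_rot: [0.724, 0.689, 0.001, 0.004]
ft_force: [-1.2, -0.3, 0.9]
width: 0.066
```

```bash
python3 -c "
from h import *
print(pose())"
```

```text
(array([ 450.5, -315.4,   20.5]), 'jaw deg', np.float64(-2.8), 'tilt', array([ 0.006, -0.005, -1.   ]))
```

apply_moves(
  targets=[
    {"claw": 66, "dx": -2, "dy": 1, "dz": -2, "ax": 0.2, "ay": 0.3, "az": 0},
    {"claw": 66, "dx": 0, "dy": 0, "dz": -2, "ax": 0, "ay": 0, "az": 0},
    {"claw": 66, "dx": 0, "dy": 0, "dz": 0, "ax": 0, "ay": 0, "az": 0},
    {"claw": 15, "dx": 0, "dy": 0, "dz": 0, "ax": 0, "ay": 0, "az": 0},
    {"claw": 15, "dx": 0, "dy": 0, "dz": 0, "ax": 0, "ay": 0, "az": 0},
  ],
)

```text
time: 27.57
position: [0.4483, -0.3139, 0.0157]
eef_rot: [0.724, 0.69, -0.0, -0.0]
ft_force: [0.6, -0.6, -1.4]
width: 0.0562
```

apply_moves(
  targets=[
    {"claw": 15, "dx": 0, "dy": 0, "dz": 0, "ax": 0, "ay": 0, "az": 0},
    {"claw": 15, "dx": 0, "dy": 0, "dz": 0, "ax": 0, "ay": 0, "az": 0},
    {"claw": 15, "dx": 0, "dy": 0, "dz": 0, "ax": 0, "ay": 0, "az": 0},
    {"claw": 15, "dx": 0, "dy": 0, "dz": 0, "ax": 0, "ay": 0, "az": 0},
    {"claw": 15, "dx": 0, "dy": 0, "dz": 0, "ax": 0, "ay": 0, "az": 0},
  ],
)

```text
time: 27.98
position: [0.4488, -0.3143, 0.0165]
eef_rot: [0.724, 0.689, -0.0, 0.001]
ft_force: [-0.3, 0.2, -2.9]
width: 0.0296
```

```bash
python3 look.py w17
```

```text
(array([ 448.8, -314.3,   16.5]), 'jaw deg', np.float64(-2.8), 'tilt', array([ 0.001, -0.001, -1.   ])) w 0.0296 qd 0.001 t 27.9833
```

apply_moves(
  targets=[
    {"claw": 15, "dx": 0, "dy": 0, "dz": 8, "ax": 0, "ay": 0, "az": 0},
    {"claw": 15, "dx": 0, "dy": 0, "dz": 20, "ax": 0, "ay": 0, "az": 0},
    {"claw": 15, "dx": 0, "dy": 0, "dz": 28, "ax": 0, "ay": 0, "az": 0},
    {"claw": 15, "dx": 3, "dy": 8, "dz": 15, "ax": 0, "ay": 0, "az": -1},
    {"claw": 15, "dx": 8, "dy": 22, "dz": 5, "ax": 0, "ay": 0, "az": -2},
  ],
)

```text
time: 28.45
position: [0.4557, -0.2857, 0.0943]
eef_rot: [0.744, 0.669, -0.001, -0.003]
ft_force: [0.1, -0.2, -3.1]
width: 0.0296
```

apply_moves(
  targets=[
    {"claw": 15, "dx": 12, "dy": 35, "dz": 0, "ax": 0, "ay": 0, "az": -2},
    {"claw": 15, "dx": 12, "dy": 35, "dz": 0, "ax": 0, "ay": 0, "az": -2},
    {"claw": 15, "dx": 12, "dy": 35, "dz": 0, "ax": 0, "ay": 0, "az": -2},
    {"claw": 15, "dx": 12, "dy": 35, "dz": 0, "ax": 0, "ay": 0, "az": -2},
    {"claw": 15, "dx": 12, "dy": 35, "dz": 0, "ax": 0, "ay": 0, "az": -1},
  ],
)

```text
time: 28.87
position: [0.5158, -0.1093, 0.0995]
eef_rot: [0.8, 0.6, -0.001, -0.0]
ft_force: [0.6, -0.6, -3.4]
width: 0.0296
```

```bash
python3 look.py w18
```

```text
(array([ 515.8, -109.3,   99.5]), 'jaw deg', np.float64(-16.2), 'tilt', array([-0.002, -0.001, -1.   ])) w 0.0296 qd 1.124 t 28.8667
```

apply_moves(
  targets=[
    {"claw": 15, "dx": 10, "dy": 30, "dz": 0, "ax": 0, "ay": 0, "az": 0},
    {"claw": 15, "dx": 9, "dy": 25, "dz": 0, "ax": 0, "ay": 0, "az": 0},
    {"claw": 15, "dx": 6, "dy": 17, "dz": 0, "ax": 0, "ay": 0, "az": 0},
    {"claw": 15, "dx": 3, "dy": 7, "dz": -3, "ax": 0, "ay": 0, "az": 0},
    {"claw": 15, "dx": 0, "dy": 0, "dz": -6, "ax": 0, "ay": 0, "az": 0},
  ],
)

```text
time: 29.33
position: [0.5477, -0.0147, 0.0939]
eef_rot: [0.796, 0.606, 0.002, -0.0]
ft_force: [0.8, -0.6, -3.0]
width: 0.0301
```

```bash
python3 look.py w19 bridge:.1
```

```text
(array([547.7, -14.7,  93.9]), 'jaw deg', np.float64(-15.4), 'tilt', array([ 0.003,  0.003, -1.   ])) w 0.0301 qd 0.14 t 29.3333
bridge 0.85 [223, 111, 279, 346] (551.2, 4.5, 121.3, 33.4, 74.4)
```

apply_moves(
  targets=[
    {"claw": 15, "dx": 1, "dy": 0, "dz": -10, "ax": -0.1, "ay": 0.1, "az": -0.5},
    {"claw": 15, "dx": 1, "dy": 0, "dz": -14, "ax": 0, "ay": 0, "az": -0.3},
    {"claw": 15, "dx": 0, "dy": 0, "dz": -10, "ax": 0, "ay": 0, "az": 0},
    {"claw": 15, "dx": 0, "dy": 0, "dz": -4, "ax": 0, "ay": 0, "az": 0},
    {"claw": 15, "dx": 0, "dy": 0, "dz": 0, "ax": 0, "ay": 0, "az": 0},
  ],
)

```text
time: 29.85
position: [0.5461, -0.0235, 0.0491]
eef_rot: [0.803, 0.596, -0.003, -0.001]
ft_force: [0.7, 0.3, -3.2]
width: 0.0297
```

```bash
python3 look.py w20 bridge:.07
```

```text
(array([546.1, -23.5,  49.1]), 'jaw deg', np.float64(-16.9), 'tilt', array([-0.005, -0.002, -1.   ])) w 0.0297 qd 0.015 t 29.85
bridge 0.68 [226, 110, 279, 345] (551.6, 0.0, 111.0, 30.0, 73.1)
```

View pics/w20.png

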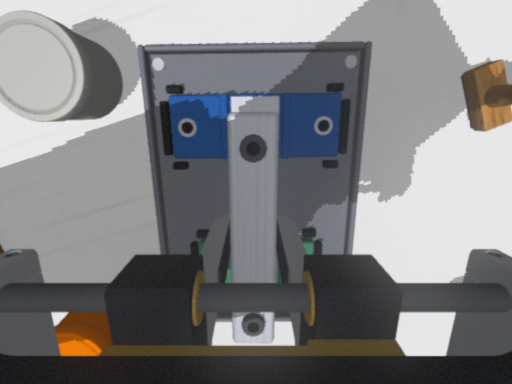

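The bridge (column ~254) hangs over the channel of the blue plate, about 8 mm short in y; the tin is upright at (55,68). I'll shift it, then lower.

apply_moves(
  targets=[
    {"claw": 15, "dx": 1.5, "dy": 4, "dz": 0, "ax": 0, "ay": -0.3, "az": 0.3},
    {"claw": 15, "dx": 1.5, "dy": 3, "dz": -1, "ax": 0, "ay": 0, "az": 0.2},
    {"claw": 15, "dx": 0, "dy": 0, "dz": -2, "ax": 0, "ay": 0, "az": 0},
    {"claw": 15, "dx": 0, "dy": 0, "dz": -2, "ax": 0, "ay": 0, "az": 0},
    {"claw": 15, "dx": 0, "dy": 0, "dz": 0, "ax": 0, "ay": 0, "az": 0},
  ],
)

```text
time: 30.37
position: [0.5511, -0.015, 0.0463]
eef_rot: [0.8, 0.6, 0.001, 0.002]
ft_force: [0.2, -0.7, -2.7]
width: 0.0296
```

```bash
python3 look.py w21
```

```text
(array([551.1, -15. ,  46.3]), 'jaw deg', np.float64(-16.3), 'tilt', array([ 0.004, -0.002, -1.   ])) w 0.0296 qd 0.005 t 30.3667
```

apply_moves(
  targets=[
    {"claw": 15, "dx": -1, "dy": 0, "dz": -2, "ax": 0.1, "ay": 0.2, "az": 0},
    {"claw": 15, "dx": 0, "dy": 0, "dz": -3, "ax": 0, "ay": 0, "az": 0},
    {"claw": 15, "dx": 0, "dy": 0, "dz": -3, "ax": 0, "ay": 0, "az": 0},
    {"claw": 15, "dx": 0, "dy": 0, "dz": -2, "ax": 0, "ay": 0, "az": 0},
    {"claw": 15, "dx": 0, "dy": 0, "dz": -1, "ax": 0, "ay": 0, "az": 0},
  ],
)

```text
time: 30.83
position: [0.5502, -0.0153, 0.0347]
eef_rot: [0.8, 0.6, 0.0, 0.0]
ft_force: [0.0, 0.2, -3.6]
width: 0.03
```

```bash
python3 look.py w22
```

```text
(array([550.2, -15.3,  34.7]), 'jaw deg', np.float64(-16.3), 'tilt', array([ 0.001,  0.   , -1.   ])) w 0.03 qd 0.023 t 30.8333
```

apply_moves(
  targets=[
    {"claw": 15, "dx": 0, "dy": 0, "dz": -0.8, "ax": 0, "ay": 0, "az": 0},
    {"claw": 15, "dx": 0, "dy": 0, "dz": 0, "ax": 0, "ay": 0, "az": 0},
    {"claw": 56, "dx": 0, "dy": 0, "dz": 0, "ax": 0, "ay": 0, "az": 0},
    {"claw": 56, "dx": 0, "dy": 0, "dz": 0, "ax": 0, "ay": 0, "az": 0},
    {"claw": 56, "dx": 0, "dy": 0, "dz": 0, "ax": 0, "ay": 0, "az": 0},
  ],
)

```text
time: 31.3
position: [0.5512, -0.0151, 0.0353]
eef_rot: [0.8, 0.6, 0.001, 0.001]
ft_force: [-0.4, -0.3, -0.5]
width: 0.0462
```

apply_moves(
  targets=[
    {"claw": 56, "dx": 0, "dy": 0, "dz": 3, "ax": 0, "ay": 0, "az": 0},
    {"claw": 56, "dx": 0, "dy": 0, "dz": 15, "ax": 0, "ay": 0, "az": 0},
    {"claw": 56, "dx": 0, "dy": 0, "dz": 30, "ax": 0, "ay": 0, "az": 0},
    {"claw": 56, "dx": 0, "dy": 0, "dz": 35, "ax": 0, "ay": 0, "az": 0},
    {"claw": 56, "dx": 0, "dy": -10, "dz": 35, "ax": 0, "ay": 0, "az": 0},
  ],
)

```text
time: 31.72
position: [0.5464, -0.0229, 0.1513]
eef_rot: [0.799, 0.601, -0.003, -0.004]
ft_force: [-0.1, -0.1, 0.8]
width: 0.0563
```

apply_moves(
  targets=[
    {"claw": 56, "dx": 0, "dy": -30, "dz": 10, "ax": 0, "ay": 0, "az": 0},
    {"claw": 56, "dx": 0, "dy": -35, "dz": 10, "ax": 0, "ay": 0, "az": 0},
    {"claw": 56, "dx": 0, "dy": -25, "dz": 0, "ax": 0, "ay": 0, "az": 0},
    {"claw": 56, "dx": 0, "dy": -10, "dz": 0, "ax": 0, "ay": 0, "az": 0},
    {"claw": 56, "dx": 0, "dy": 0, "dz": 0, "ax": 0, "ay": 0, "az": 0},
  ],
)

```text
time: 32.13
position: [0.5499, -0.1268, 0.1829]
eef_rot: [0.798, 0.602, 0.002, 0.001]
ft_force: [0.1, 0.1, -0.2]
width: 0.0559
```

```bash
python3 look.py w23 bridge:.058 plate_long:.018 plate_short:.018 kit_tray:.016 tin:.054; python3 -c "
import cv2
cv2.imwrite('pics/w23c.png',cv2.resize(cv2.imread('pics/w23.png'),None,fx=1.5,fy=1.5,interpolation=cv2.INTER_CUBIC))"
```

```text
(array([ 549.9, -126.8,  182.9]), 'jaw deg', np.float64(-16.0), 'tilt', array([ 0.005, -0.   , -1.   ])) w 0.0559 qd 0.011 t 32.1333
bridge 0.61 [207, 3, 241, 162] (549.3, -16.2, 157.5, 32.9, 73.4)
plate_long 0.73 [166, 13, 283, 60] (603.9, 30.9, 49.9, 49.0, -17.3)
plate_short 0.84 [187, 122, 267, 161] (563.2, -82.2, 48.1, 33.9, 74.9)
plate_short 0.2 [60, 0, 141, 34] (435.8, 100.5, 84.3, 33.0, -15.8)
kit_tray 0.63 [60, 1, 140, 34] (435.6, 101.2, 82.9, 33.2, -15.8)
kit_tray 0.6 [150, 1, 297, 189] (545.9, -26.2, 219.5, 169.5, 73.8)
tin 0.93 [74, 169, 140, 224] (377.6, -92.1, 83.5, 59.3, 9.4)
tin 0.61 [63, 2, 139, 33] (450.0, 83.8, 74.3, 30.5, -15.8)
```

View pics/w23c.png

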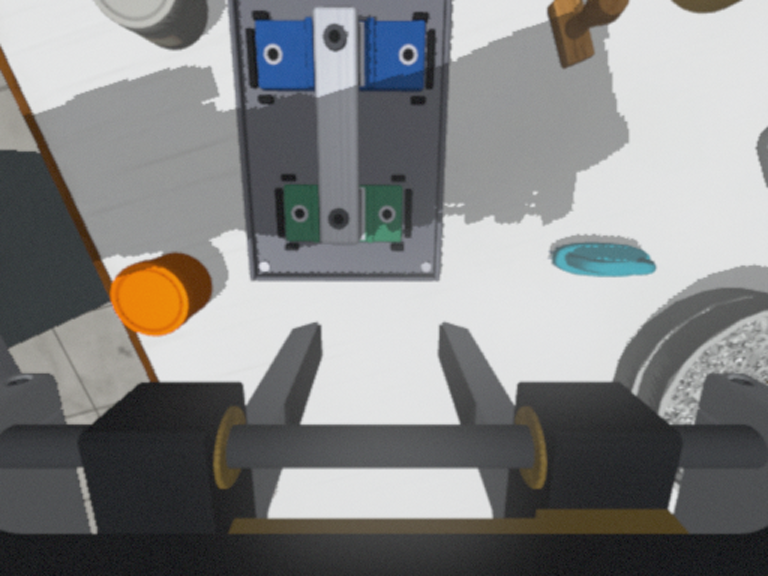

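Both plates lie within their stops, and the bridge spans them in the channels: (335,10) to (339,240), bolts at (335,37) and (338,218). One numeric check of the tin and bridge from the fixed cameras, then hand in.

Run:
```python
from h import *
c=viewer.get_calibration("top"); viewer.camera("top")
for t,z in (("tin",.054),("bridge",.058)):
    for r in viewer.regions_of("top",t)[:3]: print(t,round(float(r["p"]),2),rect(r["mask"],c,z))
s=readout.read_state(); print(s["time"],np.round(s["ft_force"],1)); print(manip.finish_job())
```

```text
tin 0.7 (369.5, -92.5, 57.8, 57.1, -88.9)
tin 0.67 (511.2, 214.8, 65.1, 61.9, -88.1)
bridge 0.88 (552.7, -14.5, 160.7, 36.1, 74.0)
32.5833 [ 0.6 -0.8  0.2]
the job is handed in; nothing more can be done
None
```

I finished the job and handed it in at about 33 s of the 72 s allowed. It returned no verdict.

- **Tin:** I lifted the grey tin out upright and set it down at about (449, 115) mm, which is 130 mm or more from the tray centre along tray -x. The limit is 115 mm.
- **Plates:** The green plate measured about (533, -73) mm and the blue plate (567, 43) mm. Both are within about 1.5 mm of their nests and lie inside the stops.
- **Bridge:** Two cameras put it at (549, -16) mm and (553, -15) mm, against a tray centre of (550, -15) mm, with its angle within 0.5°. Both feet are in the channels. It was let go with the fingertips at 35 mm, the height expected when seated.

**Checks that disagreed or were missing:**
- **Tin:** In the last top-camera check the network did not report the grey tin, only the orange and yellow look-alikes. The last wrist picture showed it only in part, standing beside the tray. Its final spot is therefore the release position, backed by earlier wrist pictures.
- **Bridge height:** I did not measure it from two views after release.
- **First tin grasp:** It was too high and off-centre, so I opened the fingers and gripped again lower.
- **Other things on the desk:** The stamp, nail brush and two look-alikes are still standing in the last pictures. I did not measure whether anything had shifted.

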